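Stir the bead bath and load the resin moulds

TASK

Get the bead bath ready for curing: lift the blue lid off and lay it on the black mat, take the stirring rod and, with its tip down among the beads, stir them in wide circles right round the pot, anticlockwise seen from above, for a couple of full turns and until nearly all the beads have clearly shifted, then hang the rod back in its stand. After that put every yellow resin mould on the bench into the bath, down on the beads and below the rim, and finally lay the lid back on, flat and centred, so that it closes the bath. Keep all beads in the bath and leave the glue stick, the bottle and the screwdriver where they are.

Things in the scene. Friction and masses are not known exactly. Their poses are not given: they have to be found in the camera images.
- bead_bath: Bead bath, fixed to the bench: round open-topped aluminium pot, 190 mm outer and 176 mm inner diameter, 90 mm high, floor 10 mm thick (so 80 mm deep inside). Origin: centre of its underside, on the bench, z up. A white control box, 80 mm wide and 64 mm high, sits on its -x side and reaches 123 mm from the pot's axis (its dial 133 mm).
- lid: Loose flat blue lid of the bath: disc 200 mm across, 8 mm thick, with no lip, and a black upright knob in its middle, 28 mm in diameter and 44 mm high above the disc. Origin: centre of the disc's underside, z up. About 0.25 kg.
- mat: Black rubber mat for the lid, 220 x 220 x 3 mm, fixed flat on the bench. Origin: centre of its underside.
- stand: Dark grey tubular rod stand, fixed: 58 mm outer, 48 mm inner diameter, 110 mm high, on a foot disc of 84 mm. Origin: centre of its underside, z up.
- rod: Stirring rod, about 0.1 kg, hanging upright in the stand with its collar on the stand's top rim. Origin: the lower tip; z runs up along the rod. Steel stem 12 mm in diameter up to 100 mm above the tip, black collar 60 mm in diameter from 100 to 108 mm, red square handle 18 x 18 mm from 108 to 168 mm, its flats facing the rod's x and y. When hung, the tip is 10 mm above the bench.
- mould0: Yellow resin mould, a flat block 70 (its x) x 32 (its y) x 18 mm high, about 0.04 kg, with an amber top face, lying on the bench to the robot's right at the start. Origin: centre of its underside, z up. Only some of the four are present; an absent one has no pose.
- mould1: Yellow resin mould, a flat block 70 (its x) x 32 (its y) x 18 mm high, about 0.04 kg, with an amber top face, lying on the bench to the robot's right at the start. Origin: centre of its underside, z up. Only some of the four are present; an absent one has no pose.
- mould2: Yellow resin mould, a flat block 70 (its x) x 32 (its y) x 18 mm high, about 0.04 kg, with an amber top face, lying on the bench to the robot's right at the start. Origin: centre of its underside, z up. Only some of the four are present; an absent one has no pose.
- mould3: Yellow resin mould, a flat block 70 (its x) x 32 (its y) x 18 mm high, about 0.04 kg, with an amber top face, lying on the bench to the robot's right at the start. Origin: centre of its underside, z up. Only some of the four are present; an absent one has no pose.
- bead0_center (a point): Centre of a chunky, smooth (slippery) glazed ceramic bead, a ball 34 mm in diameter (terracotta or white), 30 g; the nine lie loose in one layer on the floor of the bath, under the lid at the start.
- bead1_center (a point): Centre of a chunky, smooth (slippery) glazed ceramic bead, a ball 34 mm in diameter (terracotta or white), 30 g; the nine lie loose in one layer on the floor of the bath, under the lid at the start.
- bead2_center (a point): Centre of a chunky, smooth (slippery) glazed ceramic bead, a ball 34 mm in diameter (terracotta or white), 30 g; the nine lie loose in one layer on the floor of the bath, under the lid at the start.
- bead3_center (a point): Centre of a chunky, smooth (slippery) glazed ceramic bead, a ball 34 mm in diameter (terracotta or white), 30 g; the nine lie loose in one layer on the floor of the bath, under the lid at the start.
- bead4_center (a point): Centre of a chunky, smooth (slippery) glazed ceramic bead, a ball 34 mm in diameter (terracotta or white), 30 g; the nine lie loose in one layer on the floor of the bath, under the lid at the start.
- bead5_center (a point): Centre of a chunky, smooth (slippery) glazed ceramic bead, a ball 34 mm in diameter (terracotta or white), 30 g; the nine lie loose in one layer on the floor of the bath, under the lid at the start.
- bead6_center (a point): Centre of a chunky, smooth (slippery) glazed ceramic bead, a ball 34 mm in diameter (terracotta or white), 30 g; the nine lie loose in one layer on the floor of the bath, under the lid at the start.
- bead7_center (a point): Centre of a chunky, smooth (slippery) glazed ceramic bead, a ball 34 mm in diameter (terracotta or white), 30 g; the nine lie loose in one layer on the floor of the bath, under the lid at the start.
- bead8_center (a point): Centre of a chunky, smooth (slippery) glazed ceramic bead, a ball 34 mm in diameter (terracotta or white), 30 g; the nine lie loose in one layer on the floor of the bath, under the lid at the start.
- glue_stick: Bystander: yellow glue stick standing on the bench, 30 mm in diameter, 95 mm high. Origin at its foot.
- bottle: Bystander: sample bottle with a blue cap, 60 mm in diameter, 130 mm high, standing. Origin at its foot.
- screwdriver: Bystander: screwdriver, 180 mm long, lying on the bench to the right of the moulds.

How it is judged (in metres and radians):
On the way, in this order (a step that is already met when the one before it is completed fails the run):
1. the lid lies on the black mat (horizontal distance between lid and mat below 0.06 m and height (world z) of lid below 0.012 m and angle between lid's own z axis and vertical below 0.1 rad and linear speed of lid below 0.03 m/s), for 0.2 s.
2. stirring: the rod's tip is down among the beads, over 20 mm off the middle, on the side away from the white control box (z of rod in the frame of bead_bath below 0.03 m and horizontal distance between rod and bead_bath below 0.088 m and x of rod in the frame of bead_bath above 0.02 m and y of rod in the frame of bead_bath between -0.02 and 0.02 m).
3. stirring: the rod's tip is down among the beads, over 20 mm off the middle, a quarter turn on, anticlockwise (z of rod in the frame of bead_bath below 0.03 m and horizontal distance between rod and bead_bath below 0.088 m and y of rod in the frame of bead_bath above 0.02 m and x of rod in the frame of bead_bath between -0.02 and 0.02 m).
4. stirring: the rod's tip is down among the beads, over 20 mm off the middle, on the side of the control box (z of rod in the frame of bead_bath below 0.03 m and horizontal distance between rod and bead_bath below 0.088 m and x of rod in the frame of bead_bath below -0.02 m and y of rod in the frame of bead_bath between -0.02 and 0.02 m).
5. stirring: the rod's tip is down among the beads, over 20 mm off the middle, three quarters round (z of rod in the frame of bead_bath below 0.03 m and horizontal distance between rod and bead_bath below 0.088 m and y of rod in the frame of bead_bath below -0.02 m and x of rod in the frame of bead_bath between -0.02 and 0.02 m).
6. stirring: the tip is back on the side away from the control box, at least seven of the nine beads lie over 8 mm from where they started, and no mould is in the bath yet (all of step 2 and ((distance of each of bead0_center, bead1_center, bead2_center, bead3_center, bead4_center, bead5_center, bead6_center from where it was at the start of the episode above 0.008 m or distance of each of bead0_center, bead1_center, bead2_center, bead3_center, bead4_center, bead5_center, bead7_center from where it was at the start of the episode above 0.008 m or distance of each of bead0_center, bead1_center, bead2_center, bead3_center, bead4_center, bead5_center, bead8_center from where it was at the start of the episode above 0.008 m or distance of each of bead0_center, bead1_center, bead2_center, bead3_center, bead4_center, bead6_center, bead7_center from where it was at the start of the episode above 0.008 m or distance of each of bead0_center, bead1_center, bead2_center, bead3_center, bead4_center, bead6_center, bead8_center from where it was at the start of the episode above 0.008 m or distance of each of bead0_center, bead1_center, bead2_center, bead3_center, bead4_center, bead7_center, bead8_center from where it was at the start of the episode above 0.008 m or distance of each of bead0_center, bead1_center, bead2_center, bead3_center, bead5_center, bead6_center, bead7_center from where it was at the start of the episode above 0.008 m or distance of each of bead0_center, bead1_center, bead2_center, bead3_center, bead5_center, bead6_center, bead8_center from where it was at the start of the episode above 0.008 m or distance of each of bead0_center, bead1_center, bead2_center, bead3_center, bead5_center, bead7_center, bead8_center from where it was at the start of the episode above 0.008 m or distance of each of bead0_center, bead1_center, bead2_center, bead3_center, bead6_center, bead7_center, bead8_center from where it was at the start of the episode above 0.008 m or distance of each of bead0_center, bead1_center, bead2_center, bead4_center, bead5_center, bead6_center, bead7_center from where it was at the start of the episode above 0.008 m or distance of each of bead0_center, bead1_center, bead2_center, bead4_center, bead5_center, bead6_center, bead8_center from where it was at the start of the episode above 0.008 m or distance of each of bead0_center, bead1_center, bead2_center, bead4_center, bead5_center, bead7_center, bead8_center from where it was at the start of the episode above 0.008 m or distance of each of bead0_center, bead1_center, bead2_center, bead4_center, bead6_center, bead7_center, bead8_center from where it was at the start of the episode above 0.008 m or distance of each of bead0_center, bead1_center, bead2_center, bead5_center, bead6_center, bead7_center, bead8_center from where it was at the start of the episode above 0.008 m or distance of each of bead0_center, bead1_center, bead3_center, bead4_center, bead5_center, bead6_center, bead7_center from where it was at the start of the episode above 0.008 m or distance of each of bead0_center, bead1_center, bead3_center, bead4_center, bead5_center, bead6_center, bead8_center from where it was at the start of the episode above 0.008 m or distance of each of bead0_center, bead1_center, bead3_center, bead4_center, bead5_center, bead7_center, bead8_center from where it was at the start of the episode above 0.008 m) or (distance of each of bead0_center, bead1_center, bead3_center, bead4_center, bead6_center, bead7_center, bead8_center from where it was at the start of the episode above 0.008 m or distance of each of bead0_center, bead1_center, bead3_center, bead5_center, bead6_center, bead7_center, bead8_center from where it was at the start of the episode above 0.008 m or distance of each of bead0_center, bead1_center, bead4_center, bead5_center, bead6_center, bead7_center, bead8_center from where it was at the start of the episode above 0.008 m or distance of each of bead0_center, bead2_center, bead3_center, bead4_center, bead5_center, bead6_center, bead7_center from where it was at the start of the episode above 0.008 m or distance of each of bead0_center, bead2_center, bead3_center, bead4_center, bead5_center, bead6_center, bead8_center from where it was at the start of the episode above 0.008 m or distance of each of bead0_center, bead2_center, bead3_center, bead4_center, bead5_center, bead7_center, bead8_center from where it was at the start of the episode above 0.008 m or distance of each of bead0_center, bead2_center, bead3_center, bead4_center, bead6_center, bead7_center, bead8_center from where it was at the start of the episode above 0.008 m or distance of each of bead0_center, bead2_center, bead3_center, bead5_center, bead6_center, bead7_center, bead8_center from where it was at the start of the episode above 0.008 m or distance of each of bead0_center, bead2_center, bead4_center, bead5_center, bead6_center, bead7_center, bead8_center from where it was at the start of the episode above 0.008 m or distance of each of bead0_center, bead3_center, bead4_center, bead5_center, bead6_center, bead7_center, bead8_center from where it was at the start of the episode above 0.008 m or distance of each of bead1_center, bead2_center, bead3_center, bead4_center, bead5_center, bead6_center, bead7_center from where it was at the start of the episode above 0.008 m or distance of each of bead1_center, bead2_center, bead3_center, bead4_center, bead5_center, bead6_center, bead8_center from where it was at the start of the episode above 0.008 m or distance of each of bead1_center, bead2_center, bead3_center, bead4_center, bead5_center, bead7_center, bead8_center from where it was at the start of the episode above 0.008 m or distance of each of bead1_center, bead2_center, bead3_center, bead4_center, bead6_center, bead7_center, bead8_center from where it was at the start of the episode above 0.008 m or distance of each of bead1_center, bead2_center, bead3_center, bead5_center, bead6_center, bead7_center, bead8_center from where it was at the start of the episode above 0.008 m or distance of each of bead1_center, bead2_center, bead4_center, bead5_center, bead6_center, bead7_center, bead8_center from where it was at the start of the episode above 0.008 m or distance of each of bead1_center, bead3_center, bead4_center, bead5_center, bead6_center, bead7_center, bead8_center from where it was at the start of the episode above 0.008 m or distance of each of bead2_center, bead3_center, bead4_center, bead5_center, bead6_center, bead7_center, bead8_center from where it was at the start of the episode above 0.008 m)) and horizontal distance between each of mould0, mould1, mould2, mould3 and bead_bath above 0.095 m).
7. the rod hangs upright in its stand (horizontal distance between rod and stand below 0.022 m and height (world z) of rod between 0.004 and 0.018 m and angle between rod's own z axis and vertical below 0.12 rad), for 0.2 s.
8. all moulds are in the bath, below its rim (horizontal distance between each of mould0, mould1, mould2, mould3 and bead_bath below 0.085 m and z of each of mould0, mould1, mould2, mould3 in the frame of bead_bath below 0.085 m), for 0.2 s.
At the end, for the whole second after the job is handed in: The lid lies flat on the bath's rim, within 10 mm of its axis; the rod hangs in the stand (tip within 22 mm of the stand's axis, 4 to 18 mm above the bench, upright within 0.12 rad); every mould present and all nine beads are inside the bath, below the rim (all of step 7 and all of step 8 and horizontal distance between lid and bead_bath below 0.01 m and z of lid in the frame of bead_bath between 0.085 and 0.094 m and angle between lid's own z axis and vertical below 0.05 rad and linear speed of lid below 0.02 m/s and horizontal distance between each of bead0_center, bead1_center, bead2_center, bead3_center, bead4_center, bead5_center, bead6_center, bead7_center, bead8_center and bead_bath below 0.088 m and z of each of bead0_center, bead1_center, bead2_center, bead3_center, bead4_center, bead5_center, bead6_center, bead7_center, bead8_center in the frame of bead_bath below 0.085 m); the robot touches nothing.
It fails at once if the glue stick is moved more than 30 mm (distance of glue_stick from where it was at the start of the episode above 0.03 m).
It fails at once if the bottle is moved more than 30 mm (distance of bottle from where it was at the start of the episode above 0.03 m).
It fails at once if the screwdriver is moved more than 30 mm (distance of screwdriver from where it was at the start of the episode above 0.03 m).
Of mould0, mould1, mould2, mould3 only 2 to 4 are there at a start; the rules pass over those that are not, and their reading is None.
At some moment in a run one of mould0, mould1, mould2, mould3, lid may be knocked a few centimetres aside while the robot is not near it.
It also fails if it takes over 210 s, if anything falls off the work surface, if the arm or the gripper's body presses on something with over 40 N, if the wrist force passes 120 N, or if a joint passes its speed limit or range.

ROBOT

A 6-joint arm with a two-finger parallel gripper is mounted at the origin on the work surface. World frame = base frame: x ahead of the robot, y to its left, z up, the work surface at z = 0. Lengths are in m, angles in degrees, forces in N, time in s.
With the tool pointing down it reaches from about 0.4 to 0.825 m from the base axis. Payload 7 kg.
Tool frame: the origin (TCP) lies midway between the tips of the shut fingers; the grasp point (between the pads) lies 19 mm behind it (env.grip_point_offset is the distance from the TCP to the grasp point, in m); z points along the fingers, y is the line along which they close (so a half turn about z gives the same grasp; the last joint's range is limited). The gripper opens to 85 mm and grips with 20 to 120 N. Pads are 22 mm wide; open, the fingers measure 114 mm over their backs; the gripper's body (76 mm by 85 mm) begins 54 mm behind the grasp point. The pads swing forward as they close: fully open they stand 13 mm farther back than shut.
Start: joints at [-60.155, 20.546, 0.682, 0, -70.136, -16.507], TCP at [0.156, -0.657, 0.231] pointing down, gripper open.
Joint ranges: [-176.03, 176.03], [-82.01, 121.73], [-58.28, 71.71], [-173.87, 95.51], [-174.79, -0.11], [-173.66, 173.66]. Speed limits (degrees/s): [136.94, 136.94, 172.46, 180, 180, 180].

INTERFACE

Orientations are given as [roll, pitch, yaw] about the fixed x, y, z axes, in that order (R = Rz(yaw) Ry(pitch) Rx(roll)).
In Python, from plant import env gives the robot as it stands. The module is installed in compiled form; this text tells all that it offers.
- The arm moves only by the tool servo_tool, never from a script. Its argument "deltas" is a list of rows, each an object of numbers: "tx", "ty", "tz": the shift along the tool's x, y, z in m; "spin": the turn about the tool's z in rad; "grip": the opening, from 0 (shut) to 1 (fully open). In form: [{"tx": .., "ty": .., "tz": .., "spin": .., "grip": ..}, ...]. A call has 1 to 12 rows; each row shifts and turns the commanded pose from where the row before left it, along the tool's axes as they then stand; what a row does not reach is not made up. A row lasts 1/8 s, in which the tool goes at most 62.5 mm and 10.7 degrees, less where a joint would pass 70% of its speed; a pose out of reach is approached as far as the arm can. A call with a gripper value outside its range is refused whole. The fingers move at their own pace and stop on an object; "grip_force" is the grip in N (left out, the last holds). Time passes only in rows, so rows that do not move let the fingers close. It gives the time, the measured TCP pose, the force, the opening and the grip force at its end, in the units of the state.
- env.read_state(): the state, without advancing time (a new reading comes with each control period).
- env.camera(name): name is "side" or "top" or "wrist"; returns a dict with "color" (480x640x3 uint8, red, green, blue), "mtx" (3x3 intrinsics, pixels), "dist" ([k1, k2, p1, p2, k3] as OpenCV has them; the pictures are not rectified), "camera_from_world" (4x4, takes a point from world to camera coordinates). Camera axes: x right, y down, z forward; pixel columns grow to the right and rows downward; lengths in m; the calibration is good to about 2 mm. A picture is of the moment at which its call begins. There is no depth.
- env.job_done(): hands the job in; it is judged then, once.
Trained networks look in the newest picture that a camera, given by its name, has taken for a name from the list of things; names that differ only in an ending like _2 or _b are one class to them, and where a whole thing is asked for, a point or a joint stands for the part that bears it (a point fixed in the world has none). Each returns a list of dicts, best first, with "conf" (0 to 1); they miss things now and then, are a little off and sometimes report something else, mostly with a low value. They report only what shows in the picture. A call takes as long as a camera call.
- env.find_in(camera, target): "centre" ([column, row] in pixels, amid what is visible of it).
- env.tip_of(camera, target): "centre" ([column, row] in pixels: a listed point, or the origin of a listed thing).
The state is a dict: "clock": time; "joint_pos": joint angles; "qvel": joint speeds; "joint_torque": joint torques, N m; "position": TCP position; "tool_rot": TCP orientation; "force": force on the tool from outside, world axes, zero at the start; "torque": the same for the moment, N m; "opening": finger opening in m; "grip_force": force on a finger pad.
Only numpy, scipy, OpenCV 4.12 (cv2) and the standard library are available. Lean on these libraries where they do the work, as an engineer would, in place of code of your own. Each camera call takes 0.05 s, during which the arm holds its last target. There are 200 camera calls.

## Working session

There is one attempt and no reset: what is moved stays moved. The work goes in short steps, Python scripts to look and compute and a tool call to move; the robot and the scene stay as the last step left them, time stands still between calls to the robot, and variables do not carry over. Pictures are saved under pics/ and viewed, at most 14 in all, crops included, and the job is handed in when it is done.

Besides the shell and the picture viewer there is one more tool, called after "Emit:" as name(argument=value, ...), one argument or row to a line, values as JSON. servo_tool: Moves the arm, as the interface text tells. Its arguments: {"type":"object","properties":{"deltas":{"type":"array"},"grip_force":{"type":"number"}},"required":["deltas"]}

```bash
mkdir -p pics; cat > h.py <<'E'
import numpy as np, cv2
from plant import env
def ray(c,px):
    u=cv2.undistortPoints(np.array([[px]],float),np.array(c["mtx"]),np.array(c["dist"]))[0,0]
    T=np.array(c["camera_from_world"]);R=T[:3,:3];o=-R.T@T[:3,3]
    return o,R.T@np.array([u[0],u[1],1.])
def at_z(c,px,z):
    o,d=ray(c,px);return o+d*(z-o[2])/d[2]
def proj(c,p):
    T=np.array(c["camera_from_world"]);return cv2.projectPoints(np.array([p],float),cv2.Rodrigues(T[:3,:3])[0],T[:3,3],np.array(c["mtx"]),np.array(c["dist"]))[0][0,0]
def shot(n,f=None):
    c=env.camera(n)
    if f: cv2.imwrite(f"pics/{f}.png",c["color"][:,:,::-1])
    return c
E
python3 - <<'E'
from h import *
np.set_printoptions(precision=4,suppress=True)
print(env.read_state())
for n in("top","side"):
    c=shot(n,n+"0"); o,d=ray(c,(320,240));print(n,o,d)
    for t in["bead_bath","lid","mat","stand","rod","mould0","glue_stick","bottle","screwdriver"]:
        for r in (env.tip_of(n,t) if t!="mould0" else env.tip_of(n,t)):
            if r["conf"]>.3: print(t,round(r["conf"],2),np.round(r["centre"],1),at_z(c,r["centre"],{"lid":.09,"rod":.01}.get(t,0))[:2])
E
```

```text
{'clock': 0.0, 'joint_pos': array([-60.1556,  20.5902,   0.6356,  -0.0195, -70.1346, -16.5072]), 'qvel': array([-0.0642,  0.0249,  0.0365, -0.0376, -0.0778,  0.0366]), 'joint_torque': array([ -0.0015, -58.332 ,  29.3408,   6.9368,  -0.0061,   0.    ]), 'position': array([ 0.1556, -0.6564,  0.2304]), 'tool_rot': array([ 179.9092,   -0.0078, -166.6694]), 'force': array([ 0.3856,  0.0442, -0.5757]), 'torque': array([-0.0135, -0.0145, -0.0282]), 'grip_force': 0.0, 'opening': 0.08548673184923343}
top [ 0.4441 -0.066   1.1601] [ 0.1162  0.002  -0.9933]
lid 0.96 [281.6 239.3] [0.5718 0.0129]
lid 0.73 [402.9 205. ] [ 0.6377 -0.2315]
mat 0.84 [147.9 303.7] [0.4488 0.3044]
stand 0.8 [400.4 209.4] [ 0.6444 -0.2397]
rod 0.7 [399.4 207.2] [ 0.6475 -0.2362]
mould0 0.93 [390.9 278.1] [ 0.4954 -0.2144]
mould0 0.9 [388.  322.2] [ 0.4024 -0.2052]
glue_stick 0.63 [190.7 176.3] [0.7248 0.2184]
bottle 0.72 [276.3 163.8] [0.7504 0.0304]
screwdriver 0.92 [485.6 243.9] [ 0.5662 -0.4199]
side [0.5403 0.8383 0.8118] [ 0.0406 -0.7809 -0.6233]
bead_bath 0.6 [328.6 292.9] [0.5634 0.0167]
lid 0.74 [327.3 265.5] [0.5668 0.0228]
mat 0.58 [383.2 401.8] [0.4498 0.3034]
stand 0.86 [301.6 224.6] [ 0.6468 -0.2437]
mould0 0.77 [363.2 233.4] [ 0.4794 -0.2125]
mould0 0.56 [394.  236.2] [ 0.3978 -0.2043]
glue_stick 0.77 [245.6 351.7] [0.7278 0.1976]
glue_stick 0.32 [328.1 263.5] [ 0.5685 -0.0864]
bottle 0.65 [248.8 290.8] [0.7496 0.0192]
screwdriver 0.69 [329.9 190.1] [ 0.5755 -0.4205]
```

View pics/top0.png

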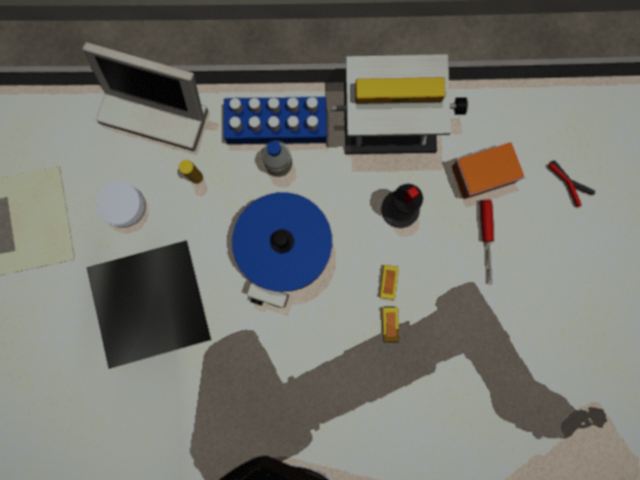

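View pics/side0.png

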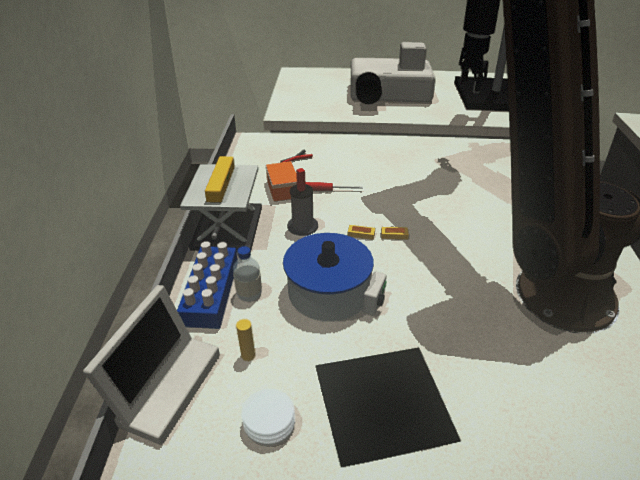

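The top picture shows the lid at (282,241), the mat at (149,304), the rod's red handle at (412,192), and two moulds at (390,282) and (390,324). The control box is at (267,296). The side view agrees and also shows only two moulds.

```bash
cat >> h.py <<'E'
def seg(im,f,n=1,mn=60):
    h=cv2.cvtColor(im,cv2.COLOR_RGB2HSV).astype(int);m=f(h[...,0],h[...,1],h[...,2]).astype(np.uint8)
    cs=[c for c in cv2.findContours(m,cv2.RETR_EXTERNAL,cv2.CHAIN_APPROX_NONE)[0] if cv2.contourArea(c)>mn]
    return sorted(cs,key=cv2.contourArea,reverse=True)[:n]
BLUE=lambda h,s,v:(h>105)&(h<125)&(s>150)&(v>60)
YEL=lambda h,s,v:(h>8)&(h<35)&(s>120)&(v>100)
def world(c,k,z): return np.array([at_z(c,p,z)[:2] for p in k.reshape(-1,2).astype(float)])
def circ(w):
    A=np.c_[2*w,np.ones(len(w))];s=np.linalg.lstsq(A,(w**2).sum(1),rcond=None)[0];return s[:2],np.sqrt(s[2]+s[:2]@s[:2])
def moulds(c,z=.018,mx=400):
    for k in seg(c["color"],YEL,20,40):
        if cv2.contourArea(k)>mx*2.5: continue
        r=cv2.minAreaRect((world(c,k,z)*1000).astype(np.float32));b=cv2.boxPoints(r)
        e=b[1]-b[0];f=b[2]-b[1];l=e if e@e>f@f else f
        print("yel",np.round(k.reshape(-1,2).mean(0)),"ctr",np.round(r[0],1),"size",np.round(r[1],1),"longdir",round(np.degrees(np.arctan2(l[1],l[0]))%180,1))
def go(p,yaw=None):
    "print the tool-frame move to put the TCP at p with the given yaw (spin after)"
    s=env.read_state();y=np.radians(s["tool_rot"][2]);d=np.array(p)-s["position"]
    print("pos",np.round(s["position"],4),"rot",np.round(s["tool_rot"],2),"F",np.round(s["force"],1),"open",round(s["opening"],4))
    tx=np.cos(y)*d[0]+np.sin(y)*d[1];ty=np.sin(y)*d[0]-np.cos(y)*d[1]
    print("tx %.4f ty %.4f tz %.4f"%(tx,ty,-d[2]),end=" ")
    if yaw is not None: print("spin %.4f"%(-np.radians((yaw-s["tool_rot"][2]+90)%180-90)))
    else: print()
E
python3 - <<'E'
from h import *
np.set_printoptions(precision=4,suppress=True)
for n in("top","side"):
    c=env.camera(n)
    b=seg(c["color"],BLUE,3,1500)
    for k in b: 
        k=cv2.convexHull(k);w=world(c,k,.096);print(n,"blue",k.reshape(-1,2).mean(0),*circ(w))
    moulds(c)
    for k in seg(c["color"],lambda h,s,v:((h<6)|(h>172))&(s>150)&(v>60),6,30):
        w=world(c,k,.178);print("red",k.reshape(-1,2).mean(0),cv2.contourArea(k),w.mean(0),np.round(cv2.minAreaRect((w*1000).astype(np.float32)),1) if 0 else cv2.minAreaRect((w*1000).astype(np.float32)))
    for k in seg(c["color"],lambda h,s,v:(v<45),4,5000):
        w=world(c,cv2.convexHull(k),.003)*1000;print("dark",cv2.minAreaRect(w.astype(np.float32)))
    if n=="top": t=c
im=t["color"][150:350,220:440];cv2.imwrite("pics/crop.png",cv2.resize(im[:,:,::-1],None,fx=3,fy=3,interpolation=cv2.INTER_CUBIC))
E
```

```text
top blue [279.3111 239.8   ] [0.5675 0.0127] 0.09773232239778253
top blue [271.9 118.5] [0.8206 0.0261] 0.09991388306592426
yel [389. 282.] ctr [ 487.2 -206.9] size [31.2 68.2] longdir 171.2
yel [390. 321.] ctr [ 403.5 -207.6] size [62.2 32.1] longdir 1.0
yel [186. 167.] ctr [742.3 225.6] size [28.3 30.6] longdir 135.8
red [487.117  220.4681] 346.0 [ 0.5907 -0.3707] ((590.81201171875, -370.7026062011719), (75.93803405761719, 18.033184051513672), 0.6507999300956726)
red [566.9011 183.5934] 204.5 [ 0.657  -0.5192] ((658.8291015625, -518.6708374023438), (92.39974212646484, 17.529632568359375), 31.323829650878906)
red [412.7241 191.7586] 83.5 [ 0.6464 -0.2369] ((646.5968017578125, -236.9527130126953), (19.041595458984375, 18.733510971069336), 32.961177825927734)
dark ((450.75396728515625, 302.53253173828125), (214.67361450195312, 214.61834716796875), 14.438213348388672)
side blue [325.7778 261.9444] [0.5663 0.0118] 0.09801994878939037
yel [219. 174.] ctr [ 922.1 -478.5] size [ 50.  212.4] longdir 90.1
yel [281. 173.] ctr [ 728.1 -487.8] size [ 81.7 127.3] longdir 107.2
yel [394. 231.] ctr [ 399.6 -203.6] size [70.1 34.6] longdir 2.8
yel [361. 230.] ctr [ 486.3 -203.9] size [35.  68.3] longdir 170.9
yel [243. 325.] ctr [741.1 139.7] size [29.8 31.5] longdir 99.0
red [318.4643 184.0179] 62.0 [ 0.5961 -0.17  ] ((597.4097900390625, -168.4039306640625), (17.42881965637207, 63.57737350463867), 87.76445007324219)
dark ((-398.7434997558594, -1766.614013671875), (3837.419677734375, 942.7828979492188), 70.7229995727539)
dark ((446.45172119140625, 317.08740234375), (216.30296325683594, 191.14244079589844), 15.001172065734863)
```

View pics/crop.png

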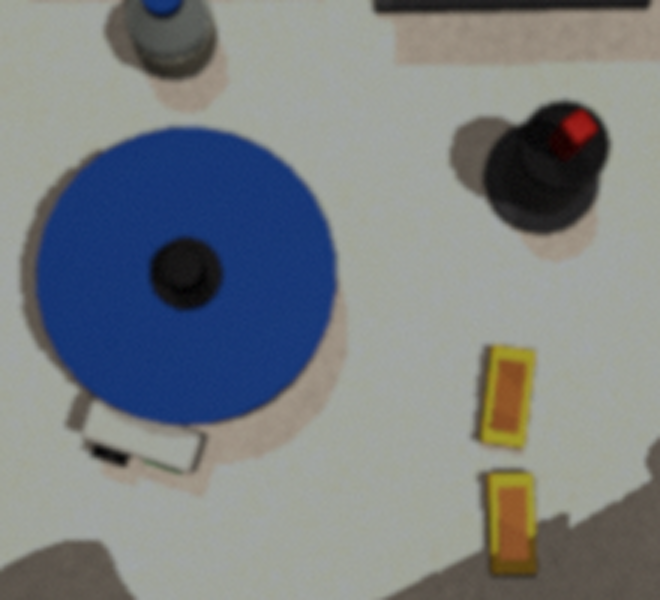

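```bash
python3 -c "
from h import *
go((.567,.0125,.23))"
```

```text
pos [ 0.1557 -0.6568  0.2313] rot [ 180.      0.   -166.66] F [ 0.1 -0.2 -0.9] open 0.0857
tx -0.5546 ty 0.5563 tz 0.0013
```

Emit:
servo_tool(
  deltas=[
    {"tx": -0.03,"ty": 0.03,"grip": 1},
    {"tx": -0.034,"ty": 0.034},
    {"tx": -0.034,"ty": 0.034},
    {"tx": -0.034,"ty": 0.034},
    {"tx": -0.034,"ty": 0.034},
    {"tx": -0.034,"ty": 0.034},
    {"tx": -0.034,"ty": 0.034},
    {"tx": -0.034,"ty": 0.034},
    {"tx": -0.034,"ty": 0.034},
    {"tx": -0.034,"ty": 0.034},
    {"tx": -0.034,"ty": 0.034},
    {"tx": -0.034,"ty": 0.034},
  ],
)

```text
validation failed for argument at $.de...
```

Emit:
servo_tool(
  deltas=[
    {"tx": -0.034,"ty": 0.034},
    {"tx": -0.034,"ty": 0.034},
    {"tx": -0.034,"ty": 0.034},
    {"tx": -0.03,"ty": 0.03},
    {"tx": -0.018,"ty": 0.02},
    {},
    {},
  ],
)

```text
validation failed for argument at $.de...
```

```bash
python3 -c "
from h import *
c=shot('wrist','w0')
for k in seg(c['color'],BLUE,1,1500): print(circ(world(c,cv2.convexHull(k),.098)))
for r in env.tip_of('wrist','lid')[:1]+env.find_in('wrist','lid')[:1]: print(r['conf'],at_z(c,r['centre'],.09),at_z(c,r['centre'],.142))
print(ray(c,(320,240)))
go((.567,.0125,.106))"
```

```text
(array([ 0.07429588, -0.67707242,  0.37285576]), array([ 0.33162261,  0.07957257, -0.94015507]))
pos [ 0.1557 -0.6568  0.2313] rot [-180.      0.   -166.66] F [0.2 0.6 1.1] open 0.0855
tx -0.5546 ty 0.5564 tz 0.1253
```

View pics/w0.png

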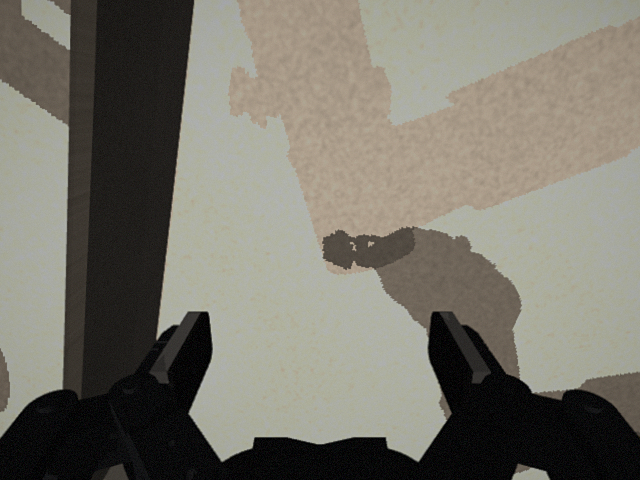

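The wrist picture shows only bare bench between the fingers (tips near (200,320) and (440,320)), because the move was refused. I'll try full rows.

Emit:
servo_tool(
  deltas=[
    {"tx": -0.03,"ty": 0.03,"tz": 0,"spin": 0,"grip": 1},
    {"tx": -0.034,"ty": 0.034,"tz": 0,"spin": 0,"grip": 1},
    {"tx": -0.034,"ty": 0.034,"tz": 0,"spin": 0,"grip": 1},
    {"tx": -0.034,"ty": 0.034,"tz": 0,"spin": 0,"grip": 1},
    {"tx": -0.034,"ty": 0.034,"tz": 0,"spin": 0,"grip": 1},
    {"tx": -0.034,"ty": 0.034,"tz": 0,"spin": 0,"grip": 1},
    {"tx": -0.034,"ty": 0.034,"tz": 0,"spin": 0,"grip": 1},
    {"tx": -0.034,"ty": 0.034,"tz": 0,"spin": 0,"grip": 1},
    {"tx": -0.034,"ty": 0.034,"tz": 0,"spin": 0,"grip": 1},
    {"tx": -0.034,"ty": 0.034,"tz": 0,"spin": 0,"grip": 1},
    {"tx": -0.034,"ty": 0.034,"tz": 0,"spin": 0,"grip": 1},
    {"tx": -0.034,"ty": 0.034,"tz": 0,"spin": 0,"grip": 1},
  ],
)

```text
clock: 2.75
position: [0.4563, -0.169, 0.2317]
tool_rot: [-180.0, 0.1, -166.6]
force: [0.2, -0.4, -0.5]
opening: 0.0851
grip_force: 0.0
```

Emit:
servo_tool(
  deltas=[
    {"tx": -0.034,"ty": 0.034,"tz": 0,"spin": 0,"grip": 1},
    {"tx": -0.034,"ty": 0.034,"tz": 0,"spin": 0,"grip": 1},
    {"tx": -0.034,"ty": 0.034,"tz": 0,"spin": 0,"grip": 1},
    {"tx": -0.03,"ty": 0.03,"tz": 0,"spin": 0,"grip": 1},
    {"tx": -0.018,"ty": 0.02,"tz": 0,"spin": 0,"grip": 1},
    {"tx": 0,"ty": 0,"tz": 0,"spin": 0,"grip": 1},
    {"tx": 0,"ty": 0,"tz": 0,"spin": 0,"grip": 1},
  ],
)

```text
clock: 3.62
position: [0.5661, 0.0116, 0.2312]
tool_rot: [-180.0, -0.0, -166.7]
force: [0.4, 0.5, 0.2]
opening: 0.0849
grip_force: 0.0
```

```bash
python3 -c "
from h import *
c=shot('wrist','w1')
for k in seg(c['color'],BLUE,1,1500): print(circ(world(c,cv2.convexHull(k),.098)))
for r in env.tip_of('wrist','lid')[:1]+env.find_in('wrist','lid')[:1]: print(r['conf'],at_z(c,r['centre'],.09),at_z(c,r['centre'],.142))
go((.567,.0125,.106))"
```

```text
(array([0.5682046 , 0.01153364]), np.float64(0.09824702598106926))
0.92 [0.56849955 0.01400673 0.09      ] [0.55309424 0.00983811 0.142     ]
0.68 [0.56243688 0.00869152 0.09      ] [0.5481463 0.0055002 0.142    ]
pos [0.5661 0.0112 0.2316] rot [ 1.8000e+02  2.0000e-02 -1.6672e+02] F [ 0.2  0.3 -0.1] open 0.0855
tx -0.0011 ty 0.0011 tz 0.1256
```

View pics/w1.png

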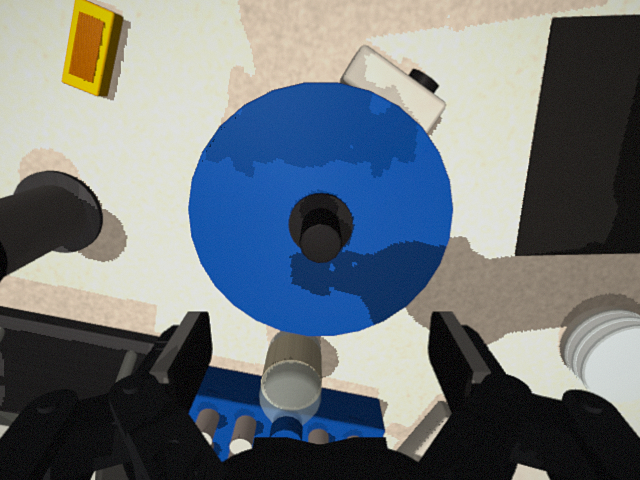

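The lid's knob stands at (322,235), midway between the fingers, with nothing in the way. Lower and grip.

Emit:
servo_tool(
  deltas=[
    {"tx": -0.001,"ty": 0,"tz": 0.03,"spin": 0,"grip": 1},
    {"tx": 0,"ty": 0,"tz": 0.03,"spin": 0,"grip": 1},
    {"tx": 0,"ty": 0,"tz": 0.03,"spin": 0,"grip": 1},
    {"tx": 0,"ty": 0,"tz": 0.025,"spin": 0,"grip": 1},
    {"tx": 0,"ty": 0,"tz": 0.01,"spin": 0,"grip": 1},
    {"tx": 0,"ty": 0,"tz": 0,"spin": 0,"grip": 0},
    {"tx": 0,"ty": 0,"tz": 0,"spin": 0,"grip": 0},
    {"tx": 0,"ty": 0,"tz": 0,"spin": 0,"grip": 0},
    {"tx": 0,"ty": 0,"tz": 0,"spin": 0,"grip": 0},
    {"tx": 0,"ty": 0,"tz": 0,"spin": 0,"grip": 0},
    {"tx": 0,"ty": 0,"tz": 0,"spin": 0,"grip": 0},
  ],
  grip_force=50,
)

```text
clock: 5.15
position: [0.5681, 0.0125, 0.1074]
tool_rot: [-180.0, 0.1, -166.6]
force: [-0.7, -0.4, 5.3]
opening: 0.0265
grip_force: 49.2
```

Emit:
servo_tool(
  deltas=[
    {"tx": 0,"ty": 0,"tz": -0.01,"spin": 0,"grip": 0},
    {"tx": 0,"ty": 0,"tz": -0.02,"spin": 0,"grip": 0},
    {"tx": 0,"ty": 0,"tz": -0.03,"spin": 0,"grip": 0},
    {"tx": 0,"ty": 0,"tz": -0.03,"spin": 0,"grip": 0},
    {"tx": 0,"ty": 0,"tz": -0.03,"spin": 0,"grip": 0},
    {"tx": 0,"ty": 0,"tz": 0,"spin": 0,"grip": 0},
  ],
)

```text
clock: 5.9
position: [0.5686, 0.0125, 0.2291]
tool_rot: [180.0, 0.3, -166.6]
force: [0.1, 0.3, -2.1]
opening: 0.0268
grip_force: 49.3
```

```bash
python3 -c "
from h import *
go((.450,.3025,.226))"
```

```text
pos [0.5686 0.0125 0.2291] rot [ 179.99    0.27 -166.65] F [ 0.1  0.3 -2.1] open 0.0268
tx 0.0484 ty 0.3095 tz 0.0031
```

Emit:
servo_tool(
  deltas=[
    {"tx": 0.004,"ty": 0.025,"tz": 0,"spin": 0,"grip": 0},
    {"tx": 0.006,"ty": 0.039,"tz": 0,"spin": 0,"grip": 0},
    {"tx": 0.006,"ty": 0.039,"tz": 0,"spin": 0,"grip": 0},
    {"tx": 0.006,"ty": 0.039,"tz": 0,"spin": 0,"grip": 0},
    {"tx": 0.006,"ty": 0.039,"tz": 0,"spin": 0,"grip": 0},
    {"tx": 0.006,"ty": 0.039,"tz": 0,"spin": 0,"grip": 0},
    {"tx": 0.006,"ty": 0.039,"tz": 0.01,"spin": 0,"grip": 0},
    {"tx": 0.006,"ty": 0.03,"tz": 0.02,"spin": 0,"grip": 0},
    {"tx": 0.002,"ty": 0.02,"tz": 0.03,"spin": 0,"grip": 0},
    {"tx": 0,"ty": 0,"tz": 0.03,"spin": 0,"grip": 0},
    {"tx": 0,"ty": 0,"tz": 0.03,"spin": 0,"grip": 0},
    {"tx": 0,"ty": 0,"tz": 0.03,"spin": 0,"grip": 0},
  ],
)

```text
clock: 7.4
position: [0.4487, 0.3013, 0.0746]
tool_rot: [-180.0, -0.1, -166.7]
force: [-0.1, -0.6, -2.4]
opening: 0.0269
grip_force: 49.6
```

Emit:
servo_tool(
  deltas=[
    {"tx": 0,"ty": 0,"tz": 0.03,"spin": 0,"grip": 0},
    {"tx": 0,"ty": 0,"tz": 0.015,"spin": 0,"grip": 0},
    {"tx": 0,"ty": 0,"tz": 0.005,"spin": 0,"grip": 0},
    {"tx": 0,"ty": 0,"tz": 0,"spin": 0,"grip": 0},
  ],
)

```text
clock: 7.9
position: [0.4497, 0.3021, 0.0266]
tool_rot: [180.0, 0.0, -166.7]
force: [1.0, 1.5, -1.9]
opening: 0.0268
grip_force: 49.6
```

Emit:
servo_tool(
  deltas=[
    {"tx": 0,"ty": 0,"tz": 0.004,"spin": 0,"grip": 0},
    {"tx": 0,"ty": 0,"tz": 0.002,"spin": 0,"grip": 0},
    {"tx": 0,"ty": 0,"tz": 0,"spin": 0,"grip": 0},
    {"tx": 0,"ty": 0,"tz": 0,"spin": 0,"grip": 1},
    {"tx": 0,"ty": 0,"tz": 0,"spin": 0,"grip": 1},
    {"tx": 0,"ty": 0,"tz": 0,"spin": 0,"grip": 1},
    {"tx": 0,"ty": 0,"tz": 0,"spin": 0,"grip": 1},
    {"tx": 0,"ty": 0,"tz": 0,"spin": 0,"grip": 1},
    {"tx": 0,"ty": 0,"tz": -0.03,"spin": 0,"grip": 1},
    {"tx": 0,"ty": 0,"tz": -0.05,"spin": 0,"grip": 1},
    {"tx": 0,"ty": 0,"tz": -0.05,"spin": 0,"grip": 1},
    {"tx": 0,"ty": 0,"tz": -0.05,"spin": 0,"grip": 1},
  ],
)

```text
clock: 9.4
position: [0.4493, 0.3016, 0.202]
tool_rot: [180.0, 0.0, -166.7]
force: [1.1, 0.5, -0.8]
opening: 0.0854
grip_force: 0.0
```

Emit:
servo_tool(
  deltas=[
    {"tx": 0,"ty": 0,"tz": -0.05,"spin": 0,"grip": 1},
    {"tx": 0,"ty": 0,"tz": -0.05,"spin": 0,"grip": 1},
    {"tx": 0,"ty": 0,"tz": 0,"spin": 0,"grip": 1},
  ],
)

```text
clock: 9.78
position: [0.4509, 0.303, 0.3048]
tool_rot: [179.8, 0.4, -166.6]
force: [0.0, 0.9, -0.7]
opening: 0.0855
grip_force: 0.0
```

```bash
python3 - <<'E'
from h import *
c=shot('top','t1')
for k in seg(c['color'],BLUE,2,1500): print(circ(world(c,cv2.convexHull(k),.010)))
print([ (r['conf'],at_z(c,r['centre'],.003)[:2]) for r in env.tip_of('top','lid')])
b=[(round(r['conf'],2),np.round(at_z(c,r['centre'],.027)[:2],4)) for r in env.tip_of('top','bead0_center')]
print(*b,sep='\n')
# inner rim / outer rim
print(np.round(proj(c,(.5675,.0125,.09))))
cv2.imwrite("pics/tc.png",cv2.resize(c['color'][160:320,210:440,::-1],None,fx=3.4,fy=3.4,interpolation=cv2.INTER_CUBIC))
go((.6455,-.239,.27),33)
E
```

```text
(array([0.4494201 , 0.30136323]), np.float64(0.09845700527675079))
(array([0.84515507, 0.03379527]), np.float64(0.11066874911194084))
[(0.8, array([0.45390379, 0.30780261]))]
(0.77, array([0.5547, 0.019 ]))
[282. 241.]
pos [0.449  0.3016 0.2996] rot [-1.7999e+02 -6.0000e-02 -1.6667e+02] F [ 0.5 -0.6 -0.6] open 0.0855
tx -0.0666 ty -0.5713 tz 0.0296 spin -0.3433
```

View pics/tc.png

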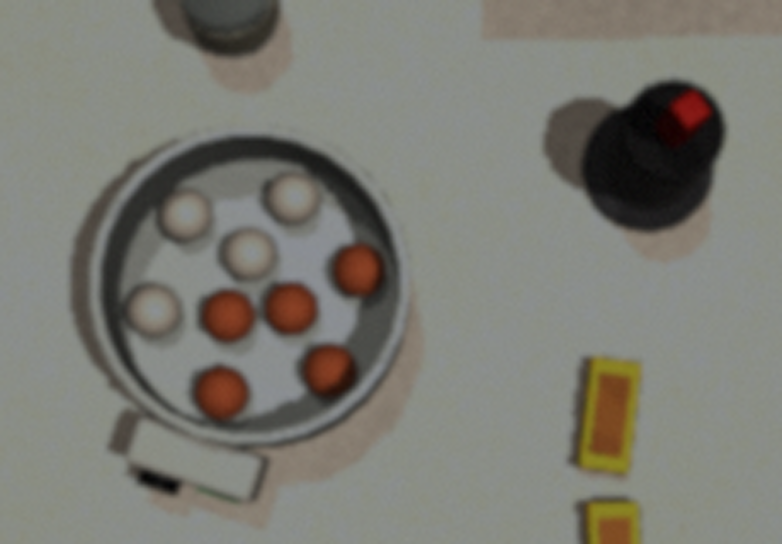

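Nine beads in one layer: four white ones upper left and five terracotta. The lid is off on the mat, and the rod handle is at crop (690,112). Next, find the rim and beads numerically and approach the rod.

Emit:
servo_tool(
  deltas=[
    {"tx": 0,"ty": -0.02,"tz": 0,"spin": -0.17,"grip": 1},
    {"tx": 0,"ty": 0,"tz": 0,"spin": -0.17,"grip": 1},
    {"tx": 0,"ty": 0,"tz": 0,"spin": 0,"grip": 1},
  ],
)

```text
clock: 10.3
position: [0.4538, 0.2819, 0.299]
tool_rot: [-180.0, -0.1, -147.3]
force: [-0.4, -0.5, -0.3]
opening: 0.0855
grip_force: 0.0
```

```bash
python3 - <<'E'
from h import *
np.set_printoptions(precision=4,suppress=True)
c=env.camera('top'); im=c['color']
B=np.array([(186,215),(293,197),(248,252),(153,309),(358,270),(290,307),(228,315),(329,370),(221,393)])/3.4+[210,160]
np.save('b0.npy',world(c,B,.027));print(np.load('b0.npy'))
g=cv2.GaussianBlur(cv2.cvtColor(im,cv2.COLOR_RGB2GRAY),(3,3),0).astype(float)
# best pot centre: bright rim annulus mean at z=.09, r=.0915, contrast with inside r=.083
def score(x,y):
    th=np.linspace(0,2*np.pi,120)
    def m(r):
        P=np.c_[x+r*np.cos(th),y+r*np.sin(th),np.full(120,.09)]
        T=np.array(c["camera_from_world"]);q=cv2.projectPoints(P,cv2.Rodrigues(T[:3,:3])[0],T[:3,3],np.array(c["mtx"]),np.array(c["dist"]))[0][:,0]
        return cv2.remap(g.astype(np.float32),q[:,0].astype(np.float32)[None],q[:,1].astype(np.float32)[None],1)[0]
    return (m(.0915)-m(.083)).mean()-m(.0915).std()
best=max((score(x,y),x,y) for x in np.arange(.555,.580,.001) for y in np.arange(0,.026,.001));print(best)
go((.6455,-.239,.27),33)
E
```

```text
[[ 0.6142  0.0533]
 [ 0.6246 -0.0137]
 [ 0.5903  0.0147]
 [ 0.5555  0.0738]
 [ 0.578  -0.0537]
 [ 0.5555 -0.0112]
 [ 0.5511  0.0273]
 [ 0.5161 -0.035 ]
 [ 0.5029  0.0318]]
(np.float32(63.98779), np.float64(0.5650000000000001), np.float64(0.011))
pos [0.4538 0.2821 0.2991] rot [-179.97   -0.11 -147.4 ] F [-0.   1.1  0.5] open 0.0854
tx 0.1193 ty -0.5423 tz 0.0291 spin -0.0070
```

Emit:
servo_tool(
  deltas=[
    {"tx": 0.006,"ty": -0.027,"tz": 0,"spin": 0,"grip": 1},
    {"tx": 0.009,"ty": -0.041,"tz": 0,"spin": 0,"grip": 1},
    {"tx": 0.009,"ty": -0.041,"tz": 0,"spin": 0,"grip": 1},
    {"tx": 0.009,"ty": -0.041,"tz": 0,"spin": 0,"grip": 1},
    {"tx": 0.009,"ty": -0.041,"tz": 0,"spin": 0,"grip": 1},
    {"tx": 0.009,"ty": -0.041,"tz": 0,"spin": 0,"grip": 1},
    {"tx": 0.009,"ty": -0.041,"tz": 0,"spin": 0,"grip": 1},
    {"tx": 0.009,"ty": -0.041,"tz": 0,"spin": 0,"grip": 1},
    {"tx": 0.009,"ty": -0.041,"tz": 0,"spin": 0,"grip": 1},
    {"tx": 0.009,"ty": -0.041,"tz": 0,"spin": 0,"grip": 1},
    {"tx": 0.009,"ty": -0.041,"tz": 0,"spin": 0,"grip": 1},
    {"tx": 0.009,"ty": -0.041,"tz": 0,"spin": 0,"grip": 1},
  ],
)

```text
clock: 11.85
position: [0.6253, -0.1773, 0.2994]
tool_rot: [180.0, -0.1, -147.4]
force: [0.4, -0.3, 0.7]
opening: 0.0855
grip_force: 0.0
```

Emit:
servo_tool(
  deltas=[
    {"tx": 0.009,"ty": -0.041,"tz": 0,"spin": 0,"grip": 1},
    {"tx": 0.006,"ty": -0.023,"tz": 0,"spin": 0,"grip": 1},
    {"tx": 0,"ty": 0,"tz": 0,"spin": 0,"grip": 1},
    {"tx": 0,"ty": 0,"tz": 0,"spin": 0,"grip": 1},
  ],
)

```text
clock: 12.35
position: [0.6468, -0.2375, 0.2999]
tool_rot: [180.0, -0.0, -147.2]
force: [-0.7, -0.3, 0.3]
opening: 0.0856
grip_force: 0.0
```

```bash
python3 - <<'E'
from h import *
c=shot('wrist','w2')
for k in seg(c['color'],lambda h,s,v:((h<8)|(h>172))&(s>140)&(v>110),3,60):
    w=world(c,k,.178)*1000;r=cv2.minAreaRect(w.astype(np.float32));print(k.reshape(-1,2).mean(0),r,np.median(c['color'][k[:,0,1],k[:,0,0]],0))
for n in('stand','rod'):
  for r in env.tip_of('wrist',n)[:1]: print(n,r['conf'],at_z(c,r['centre'],.0 if n=='stand' else .01))
go((.6455,-.239,.27),33)
E
```

```text
[183.21465969  56.7434555 ] ((601.7350463867188, -369.9712219238281), (12.361181259155273, 55.76368713378906), 89.42011260986328) [132.  13.   5.]
[320.29268293 225.07317073] ((646.9873046875, -238.0463409423828), (16.66731071472168, 16.709569931030273), 32.74068832397461) [144.5   7.5   0. ]
[ 4.12307692 72.        ] ((669.8800048828125, -460.5860595703125), (17.181354522705078, 5.58193302154541), 44.87053680419922) [123.   5.   0.]
stand 0.83 [ 0.647205   -0.24074911  0.        ]
rod 0.61 [ 0.65152909 -0.23780113  0.01      ]
pos [ 0.6469 -0.2371  0.3007] rot [-1.7999e+02  2.0000e-02 -1.4714e+02] F [-0.2 -0.9  0.1] open 0.0856
tx 0.0022 ty -0.0008 tz 0.0307 spin -0.0025
```

View pics/w2.png

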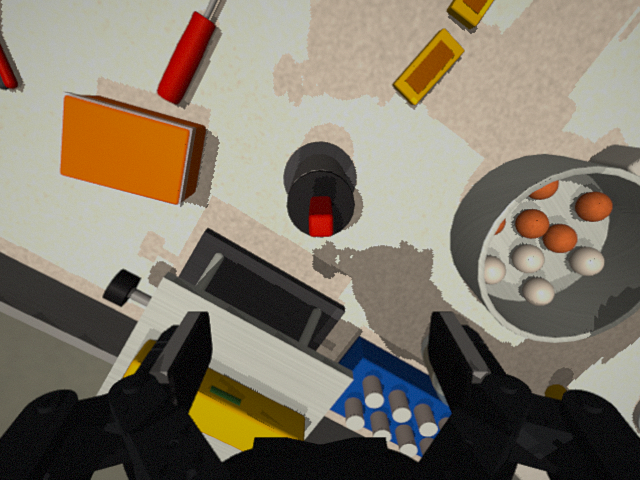

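The handle's top is at (320,216), centred and square with the jaws. The world position is (0.647,-0.238) at yaw 32.7.

Emit:
servo_tool(
  deltas=[
    {"tx": 0,"ty": 0,"tz": 0.04,"spin": 0,"grip": 1},
    {"tx": 0,"ty": 0.001,"tz": 0.04,"spin": 0,"grip": 1},
    {"tx": 0,"ty": 0,"tz": 0.04,"spin": 0,"grip": 1},
    {"tx": 0,"ty": 0,"tz": 0.033,"spin": 0,"grip": 1},
    {"tx": 0,"ty": 0,"tz": 0.019,"spin": 0,"grip": 1},
    {"tx": 0,"ty": 0,"tz": 0,"spin": 0,"grip": 0},
    {"tx": 0,"ty": 0,"tz": 0,"spin": 0,"grip": 0},
    {"tx": 0,"ty": 0,"tz": 0,"spin": 0,"grip": 0},
    {"tx": 0,"ty": 0,"tz": 0,"spin": 0,"grip": 0},
    {"tx": 0,"ty": 0,"tz": 0,"spin": 0,"grip": 0},
    {"tx": 0,"ty": 0,"tz": 0,"spin": 0,"grip": 0},
    {"tx": 0,"ty": 0,"tz": 0,"spin": 0,"grip": 0},
  ],
  grip_force=100,
)

```text
clock: 14.0
position: [0.6472, -0.2375, 0.1297]
tool_rot: [-179.9, 0.1, -147.2]
force: [-0.8, 0.8, 5.2]
opening: 0.017
grip_force: 98.0
```

Emit:
servo_tool(
  deltas=[
    {"tx": 0,"ty": 0,"tz": -0.01,"spin": 0,"grip": 0},
    {"tx": 0,"ty": 0,"tz": -0.02,"spin": 0,"grip": 0},
    {"tx": 0,"ty": 0,"tz": -0.03,"spin": 0,"grip": 0},
    {"tx": 0,"ty": 0,"tz": -0.03,"spin": 0,"grip": 0},
    {"tx": 0,"ty": 0,"tz": -0.03,"spin": 0,"grip": 0},
    {"tx": 0,"ty": 0,"tz": -0.01,"spin": 0,"grip": 0},
    {"tx": 0,"ty": 0,"tz": 0,"spin": 0,"grip": 0},
  ],
)

```text
clock: 14.88
position: [0.6464, -0.2372, 0.2584]
tool_rot: [-180.0, 0.0, -147.2]
force: [-0.3, 0.6, -1.8]
opening: 0.0168
grip_force: 97.5
```

```bash
python3 - <<'E'
from h import *
go((.60,-.002,.256))
b=np.load('b0.npy');C=np.array([.566,.0115])
for r in (.04,.045,.05,.055):
  for a in range(-180,180,10):
    p=C+r*np.array([np.cos(np.radians(a)),np.sin(np.radians(a))])
    d=np.hypot(*(b-p).T).min()
    if d>.026: print(r,a,p.round(4),d.round(4))
E
```

```text
pos [ 0.6464 -0.2372  0.2584] rot [-1.8000e+02  4.0000e-02 -1.4719e+02] F [-0.3  0.6 -1.8] open 0.0168
tx -0.0884 ty 0.2228 tz 0.0024 
0.04 -180 [0.526  0.0115] 0.0297
0.04 -170 [0.5266 0.0046] 0.0329
0.04 -160 [ 0.5284 -0.0022] 0.0286
0.04 -70 [ 0.5797 -0.0261] 0.0277
0.04 -60 [ 0.586  -0.0231] 0.0316
0.04 -50 [ 0.5917 -0.0191] 0.0334
0.04 -40 [ 0.5966 -0.0142] 0.028
0.04 60 [0.586  0.0461] 0.0291
0.04 70 [0.5797 0.0491] 0.0346
0.04 80 [0.5729 0.0509] 0.0288
0.04 170 [0.5266 0.0184] 0.0261
0.045 -180 [0.521  0.0115] 0.0272
0.045 -170 [0.5217 0.0037] 0.0338
0.045 -160 [ 0.5237 -0.0039] 0.032
0.045 -150 [ 0.527 -0.011] 0.0264
0.045 -60 [ 0.5885 -0.0275] 0.0283
0.045 -50 [ 0.5949 -0.023 ] 0.0311
0.045 70 [0.5814 0.0538] 0.0327
0.05 -170 [0.5168 0.0028] 0.0321
0.05 -160 [ 0.519  -0.0056] 0.0295
0.05 -100 [ 0.5573 -0.0377] 0.0262
0.05 -50 [ 0.5981 -0.0268] 0.0296
0.05 70 [0.5831 0.0585] 0.0316
0.05 130 [0.5339 0.0498] 0.0284
0.05 140 [0.5277 0.0436] 0.0275
0.055 -170 [0.5118 0.0019] 0.0312
0.055 -160 [ 0.5143 -0.0073] 0.0277
0.055 -110 [ 0.5472 -0.0402] 0.0302
0.055 -50 [ 0.6014 -0.0306] 0.0288
0.055 10 [0.6202 0.0211] 0.0305
0.055 70 [0.5848 0.0632] 0.031
0.055 130 [0.5306 0.0536] 0.0321
```

```bash
cat > circle.py <<'E'
import sys
from h import *
# circle.py a0 a1 step r0 r1 : rows (mm) from current pose along an anticlockwise arc about the pot
a0,a1,st,r0,r1=map(float,sys.argv[1:6]);C=np.array([.566,.0115])
s=env.read_state();y=np.radians(s["tool_rot"][2]);M=np.array([[np.cos(y),np.sin(y)],[np.sin(y),-np.cos(y)]])
cur=M@s["position"][:2]*1000
print(s["position"],s["force"])
n=int(round((a1-a0)/st));out=[]
for i in range(1,n+1):
    a=np.radians(a0+i*st);r=r0+(r1-r0)*i/n
    t=M@(C+r*np.array([np.cos(a),np.sin(a)]))*1000;d=np.round(t-cur);cur=cur+d;out.append("(%d,%d)"%tuple(d))
for i in range(0,n,12):print(*out[i:i+12])
E
python3 -c "
from h import *
go((.5932,-.0209,.256))"
```

```text
pos [ 0.6464 -0.2372  0.2584] rot [-1.8000e+02  4.0000e-02 -1.4719e+02] F [-0.3  0.6 -1.8] open 0.0168
tx -0.0725 ty 0.2106 tz 0.0024
```

Emit:
servo_tool(
  deltas=[
    {"tx": -0.007,"ty": 0.02,"tz": 0,"spin": 0,"grip": 0},
    {"tx": -0.012,"ty": 0.034,"tz": 0,"spin": 0,"grip": 0},
    {"tx": -0.012,"ty": 0.034,"tz": 0,"spin": 0,"grip": 0},
    {"tx": -0.012,"ty": 0.034,"tz": 0,"spin": 0,"grip": 0},
    {"tx": -0.012,"ty": 0.034,"tz": 0,"spin": 0,"grip": 0},
    {"tx": -0.012,"ty": 0.034,"tz": 0,"spin": 0,"grip": 0},
    {"tx": -0.0055,"ty": 0.0205,"tz": 0,"spin": 0,"grip": 0},
    {"tx": 0,"ty": 0,"tz": 0.02,"spin": 0,"grip": 0},
    {"tx": 0,"ty": 0,"tz": 0.02,"spin": 0,"grip": 0},
    {"tx": 0,"ty": 0,"tz": 0.02,"spin": 0,"grip": 0},
    {"tx": 0,"ty": 0,"tz": 0.01,"spin": 0,"grip": 0},
    {"tx": 0,"ty": 0,"tz": 0,"spin": 0,"grip": 0},
  ],
)

```text
clock: 16.38
position: [0.5927, -0.0211, 0.1874]
tool_rot: [180.0, -0.1, -147.2]
force: [0.2, 0.4, -0.3]
opening: 0.017
grip_force: 97.6
```

Emit:
servo_tool(
  deltas=[
    {"tx": 0,"ty": 0,"tz": 0.01,"spin": 0,"grip": 0},
    {"tx": 0,"ty": 0,"tz": 0.01,"spin": 0,"grip": 0},
    {"tx": 0,"ty": 0,"tz": 0.01,"spin": 0,"grip": 0},
    {"tx": 0,"ty": 0,"tz": 0.01,"spin": 0,"grip": 0},
    {"tx": 0,"ty": 0,"tz": 0.01,"spin": 0,"grip": 0},
    {"tx": 0,"ty": 0,"tz": 0,"spin": 0,"grip": 0},
  ],
)

```text
clock: 17.12
position: [0.5927, -0.0212, 0.1372]
tool_rot: [180.0, -0.1, -147.2]
force: [0.0, 0.5, -1.1]
opening: 0.0169
grip_force: 97.6
```

```bash
python3 circle.py -50 310 10 .043 .043
```

```text
[ 0.59268935 -0.02120301  0.13719066] [ 0.02146434  0.48997026 -1.07365568]
(-8,1) (-7,3) (-6,4) (-6,5) (-4,6) (-4,6) (-2,7) (-1,8) (0,7) (2,8) (2,7) (4,6)
(5,5) (6,5) (7,4) (7,2) (8,1) (7,0) (7,-2) (7,-3) (7,-4) (5,-5) (5,-6) (3,-6)
(3,-8) (1,-7) (-1,-7) (-1,-8) (-3,-7) (-4,-6) (-5,-6) (-6,-4) (-7,-4) (-7,-2) (-7,-1) (-8,0)
```

Emit:
servo_tool(
  deltas=[
    {"tx": -0.008,"ty": 0.001,"tz": 0,"spin": 0,"grip": 0},
    {"tx": -0.007,"ty": 0.003,"tz": 0,"spin": 0,"grip": 0},
    {"tx": -0.006,"ty": 0.004,"tz": 0,"spin": 0,"grip": 0},
    {"tx": -0.006,"ty": 0.005,"tz": 0,"spin": 0,"grip": 0},
    {"tx": -0.004,"ty": 0.006,"tz": 0,"spin": 0,"grip": 0},
    {"tx": -0.004,"ty": 0.006,"tz": 0,"spin": 0,"grip": 0},
    {"tx": -0.002,"ty": 0.007,"tz": 0,"spin": 0,"grip": 0},
    {"tx": -0.001,"ty": 0.008,"tz": 0,"spin": 0,"grip": 0},
    {"tx": 0,"ty": 0.007,"tz": 0,"spin": 0,"grip": 0},
    {"tx": 0.002,"ty": 0.008,"tz": 0,"spin": 0,"grip": 0},
    {"tx": 0.002,"ty": 0.007,"tz": 0,"spin": 0,"grip": 0},
    {"tx": 0.004,"ty": 0.006,"tz": 0,"spin": 0,"grip": 0},
  ],
)

```text
clock: 18.62
position: [0.5812, 0.0526, 0.1383]
tool_rot: [180.0, 0.0, -147.2]
force: [0.2, -0.6, -1.7]
opening: 0.0171
grip_force: 97.6
```

Emit:
servo_tool(
  deltas=[
    {"tx": 0.005,"ty": 0.005,"tz": 0,"spin": 0,"grip": 0},
    {"tx": 0.006,"ty": 0.005,"tz": 0,"spin": 0,"grip": 0},
    {"tx": 0.007,"ty": 0.004,"tz": 0,"spin": 0,"grip": 0},
    {"tx": 0.007,"ty": 0.002,"tz": 0,"spin": 0,"grip": 0},
    {"tx": 0.008,"ty": 0.001,"tz": 0,"spin": 0,"grip": 0},
    {"tx": 0.007,"ty": 0,"tz": 0,"spin": 0,"grip": 0},
    {"tx": 0.007,"ty": -0.002,"tz": 0,"spin": 0,"grip": 0},
    {"tx": 0.007,"ty": -0.003,"tz": 0,"spin": 0,"grip": 0},
    {"tx": 0.007,"ty": -0.004,"tz": 0,"spin": 0,"grip": 0},
    {"tx": 0.005,"ty": -0.005,"tz": 0,"spin": 0,"grip": 0},
    {"tx": 0.005,"ty": -0.006,"tz": 0,"spin": 0,"grip": 0},
    {"tx": 0.003,"ty": -0.006,"tz": 0,"spin": 0,"grip": 0},
  ],
)

```text
clock: 20.12
position: [0.5244, 0.0041, 0.1383]
tool_rot: [-180.0, 0.0, -147.2]
force: [-0.9, 0.0, -1.0]
opening: 0.0169
grip_force: 97.5
```

Emit:
servo_tool(
  deltas=[
    {"tx": 0.003,"ty": -0.008,"tz": 0,"spin": 0,"grip": 0},
    {"tx": 0.001,"ty": -0.007,"tz": 0,"spin": 0,"grip": 0},
    {"tx": -0.001,"ty": -0.007,"tz": 0,"spin": 0,"grip": 0},
    {"tx": -0.001,"ty": -0.008,"tz": 0,"spin": 0,"grip": 0},
    {"tx": -0.003,"ty": -0.007,"tz": 0,"spin": 0,"grip": 0},
    {"tx": -0.004,"ty": -0.006,"tz": 0,"spin": 0,"grip": 0},
    {"tx": -0.005,"ty": -0.006,"tz": 0,"spin": 0,"grip": 0},
    {"tx": -0.006,"ty": -0.004,"tz": 0,"spin": 0,"grip": 0},
    {"tx": -0.007,"ty": -0.004,"tz": 0,"spin": 0,"grip": 0},
    {"tx": -0.007,"ty": -0.002,"tz": 0,"spin": 0,"grip": 0},
    {"tx": -0.007,"ty": -0.001,"tz": 0,"spin": 0,"grip": 0},
    {"tx": -0.008,"ty": 0,"tz": 0,"spin": 0,"grip": 0},
  ],
)

```text
clock: 21.62
position: [0.5951, -0.0211, 0.1383]
tool_rot: [-180.0, -0.0, -147.2]
force: [0.1, -0.4, -1.2]
opening: 0.0166
grip_force: 97.5
```

```bash
python3 circle.py -50 310 10 .045 .060
```

```text
[ 0.59509234 -0.0210896   0.1383012 ] [ 0.05284209 -0.42708929 -1.24345283]
(-7,0) (-7,2) (-7,4) (-6,5) (-6,7) (-4,7) (-3,8) (-1,8) (-1,8) (2,9) (3,8) (4,7)
(6,7) (6,6) (8,4) (8,4) (9,1) (9,0) (9,-1) (9,-3) (8,-5) (8,-6) (6,-7) (4,-9)
(4,-9) (2,-9) (0,-10) (-2,-10) (-3,-9) (-5,-9) (-7,-7) (-8,-7) (-8,-5) (-10,-4) (-10,-1) (-11,0)
```

Emit:
servo_tool(
  deltas=[
    {"tx": -0.007,"ty": 0,"tz": 0,"spin": 0,"grip": 0},
    {"tx": -0.007,"ty": 0.002,"tz": 0,"spin": 0,"grip": 0},
    {"tx": -0.007,"ty": 0.004,"tz": 0,"spin": 0,"grip": 0},
    {"tx": -0.006,"ty": 0.005,"tz": 0,"spin": 0,"grip": 0},
    {"tx": -0.006,"ty": 0.007,"tz": 0,"spin": 0,"grip": 0},
    {"tx": -0.004,"ty": 0.007,"tz": 0,"spin": 0,"grip": 0},
    {"tx": -0.003,"ty": 0.008,"tz": 0,"spin": 0,"grip": 0},
    {"tx": -0.001,"ty": 0.008,"tz": 0,"spin": 0,"grip": 0},
    {"tx": -0.001,"ty": 0.008,"tz": 0,"spin": 0,"grip": 0},
    {"tx": 0.002,"ty": 0.009,"tz": 0,"spin": 0,"grip": 0},
    {"tx": 0.003,"ty": 0.008,"tz": 0,"spin": 0,"grip": 0},
    {"tx": 0.004,"ty": 0.007,"tz": 0,"spin": 0,"grip": 0},
  ],
)

```text
clock: 23.12
position: [0.583, 0.0586, 0.1386]
tool_rot: [-180.0, 0.1, -147.2]
force: [0.5, 0.2, -1.0]
opening: 0.0172
grip_force: 97.5
```

Emit:
servo_tool(
  deltas=[
    {"tx": 0.006,"ty": 0.007,"tz": 0,"spin": 0,"grip": 0},
    {"tx": 0.006,"ty": 0.006,"tz": 0,"spin": 0,"grip": 0},
    {"tx": 0.008,"ty": 0.004,"tz": 0,"spin": 0,"grip": 0},
    {"tx": 0.008,"ty": 0.004,"tz": 0,"spin": 0,"grip": 0},
    {"tx": 0.009,"ty": 0.001,"tz": 0,"spin": 0,"grip": 0},
    {"tx": 0.009,"ty": 0,"tz": 0,"spin": 0,"grip": 0},
    {"tx": 0.009,"ty": -0.001,"tz": 0,"spin": 0,"grip": 0},
    {"tx": 0.009,"ty": -0.003,"tz": 0,"spin": 0,"grip": 0},
    {"tx": 0.008,"ty": -0.005,"tz": 0,"spin": 0,"grip": 0},
    {"tx": 0.008,"ty": -0.006,"tz": 0,"spin": 0,"grip": 0},
    {"tx": 0.006,"ty": -0.007,"tz": 0,"spin": 0,"grip": 0},
    {"tx": 0.004,"ty": -0.009,"tz": 0,"spin": 0,"grip": 0},
  ],
)

```text
clock: 24.62
position: [0.515, 0.002, 0.1397]
tool_rot: [-179.9, 0.4, -147.1]
force: [6.3, 1.9, -1.2]
opening: 0.0166
grip_force: 98.3
```

Emit:
servo_tool(
  deltas=[
    {"tx": 0.004,"ty": -0.009,"tz": 0,"spin": 0,"grip": 0},
    {"tx": 0.002,"ty": -0.009,"tz": 0,"spin": 0,"grip": 0},
    {"tx": 0,"ty": -0.01,"tz": 0,"spin": 0,"grip": 0},
    {"tx": -0.002,"ty": -0.01,"tz": 0,"spin": 0,"grip": 0},
    {"tx": -0.003,"ty": -0.009,"tz": 0,"spin": 0,"grip": 0},
    {"tx": -0.005,"ty": -0.009,"tz": 0,"spin": 0,"grip": 0},
    {"tx": -0.007,"ty": -0.007,"tz": 0,"spin": 0,"grip": 0},
    {"tx": -0.008,"ty": -0.007,"tz": 0,"spin": 0,"grip": 0},
    {"tx": -0.008,"ty": -0.005,"tz": 0,"spin": 0,"grip": 0},
    {"tx": -0.01,"ty": -0.004,"tz": 0,"spin": 0,"grip": 0},
    {"tx": -0.01,"ty": -0.001,"tz": 0,"spin": 0,"grip": 0},
    {"tx": -0.011,"ty": 0,"tz": 0,"spin": 0,"grip": 0},
  ],
)

```text
clock: 26.12
position: [0.5971, -0.0319, 0.135]
tool_rot: [179.4, -0.6, -147.3]
force: [-17.1, 19.9, 4.0]
opening: 0.0171
grip_force: 103.7
```

```bash
python3 circle.py -50 10 10 .058 .045; python3 -c "
from h import *
shot('side','s2')
c=shot('top')
cv2.imwrite('pics/tc2.png',cv2.resize(c['color'][160:320,210:440,::-1],None,fx=3.4,fy=3.4,interpolation=cv2.INTER_CUBIC))"
```

```text
[ 0.59707032 -0.03188987  0.13503816] [-17.1340572   19.89624901   3.97449749]
(-14,0) (-8,6) (-6,6) (-6,8) (-3,8) (-2,8)
```

View pics/tc2.png

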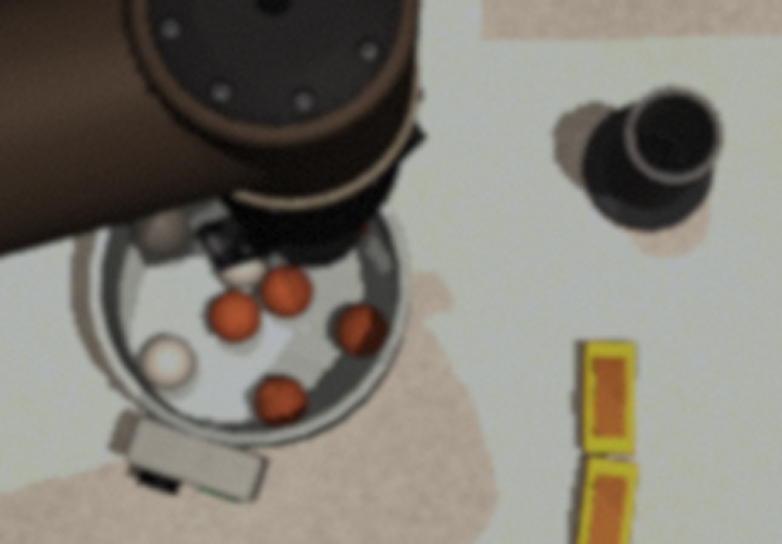

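The two moulds have shifted: crop (609,397) and (606,510). The outer beads have moved round, but the inner ones, now near (234,316) and (287,290), have hardly moved. The contact force is 26 N, so I'll back inward and do a tighter turn.

```bash
python3 circle.py -65 -50 15 .030 .030;python3 - <<'E'
from h import *
y=np.radians(-147.2);M=np.array([[np.cos(y),np.sin(y)],[np.sin(y),-np.cos(y)]])
P=[M@np.array([np.cos(np.radians(a)),np.sin(np.radians(a))])*30 for a in range(-50,356,15)]
cur=np.round(P[0],3);o=[]
for p in P[1:]:
    d=np.round(p-cur);cur=cur+d;o.append("(%d,%d)"%tuple(d))
print(*o)
E
```

```text
[ 0.59883849 -0.03052143  0.13501372] [-13.61138351  19.8276255    1.49845015]
(1,23)
(-8,2) (-6,4) (-6,5) (-4,7) (-2,8) (0,8) (2,7) (4,7) (5,5) (7,4) (8,2) (8,1) (7,-2) (7,-4) (5,-6) (4,-7) (2,-7) (1,-8) (-2,-8) (-4,-6) (-6,-6) (-7,-4) (-7,-2) (-8,0) (-8,2) (-6,4) (-6,5)
```

Emit:
servo_tool(
  deltas=[
    {"tx": 0.001,"ty": 0.008,"tz": 0,"spin": 0,"grip": 0},
    {"tx": 0,"ty": 0.008,"tz": 0,"spin": 0,"grip": 0},
    {"tx": 0,"ty": 0.007,"tz": 0,"spin": 0,"grip": 0},
    {"tx": 0,"ty": 0,"tz": 0,"spin": 0,"grip": 0},
  ],
)

```text
clock: 26.72
position: [0.591, -0.0154, 0.1386]
tool_rot: [-180.0, 0.0, -147.2]
force: [0.8, -0.4, -1.8]
opening: 0.0168
grip_force: 98.9
```

```bash
python3 -c "
from h import *
go((.5853,-.0115,.138))"
```

```text
pos [ 0.591  -0.0154  0.1386] rot [-1.7998e+02  2.0000e-02 -1.4716e+02] F [ 0.8 -0.4 -1.8] open 0.0168
tx 0.0027 ty 0.0063 tz 0.0006
```

Emit:
servo_tool(
  deltas=[
    {"tx": 0.003,"ty": 0.006,"tz": 0,"spin": 0,"grip": 0},
    {"tx": -0.008,"ty": 0.002,"tz": 0,"spin": 0,"grip": 0},
    {"tx": -0.006,"ty": 0.004,"tz": 0,"spin": 0,"grip": 0},
    {"tx": -0.006,"ty": 0.005,"tz": 0,"spin": 0,"grip": 0},
    {"tx": -0.004,"ty": 0.007,"tz": 0,"spin": 0,"grip": 0},
    {"tx": -0.002,"ty": 0.008,"tz": 0,"spin": 0,"grip": 0},
    {"tx": 0,"ty": 0.008,"tz": 0,"spin": 0,"grip": 0},
    {"tx": 0.002,"ty": 0.007,"tz": 0,"spin": 0,"grip": 0},
    {"tx": 0.004,"ty": 0.007,"tz": 0,"spin": 0,"grip": 0},
    {"tx": 0.005,"ty": 0.005,"tz": 0,"spin": 0,"grip": 0},
    {"tx": 0.007,"ty": 0.004,"tz": 0,"spin": 0,"grip": 0},
    {"tx": 0.008,"ty": 0.002,"tz": 0,"spin": 0,"grip": 0},
  ],
)

```text
clock: 28.22
position: [0.5525, 0.0373, 0.1384]
tool_rot: [180.0, 0.0, -147.2]
force: [0.9, 0.2, -1.9]
opening: 0.0169
grip_force: 98.9
```

Emit:
servo_tool(
  deltas=[
    {"tx": 0.008,"ty": 0.001,"tz": 0,"spin": 0,"grip": 0},
    {"tx": 0.007,"ty": -0.002,"tz": 0,"spin": 0,"grip": 0},
    {"tx": 0.007,"ty": -0.004,"tz": 0,"spin": 0,"grip": 0},
    {"tx": 0.005,"ty": -0.006,"tz": 0,"spin": 0,"grip": 0},
    {"tx": 0.004,"ty": -0.007,"tz": 0,"spin": 0,"grip": 0},
    {"tx": 0.002,"ty": -0.007,"tz": 0,"spin": 0,"grip": 0},
    {"tx": 0.001,"ty": -0.008,"tz": 0,"spin": 0,"grip": 0},
    {"tx": -0.002,"ty": -0.008,"tz": 0,"spin": 0,"grip": 0},
    {"tx": -0.004,"ty": -0.006,"tz": 0,"spin": 0,"grip": 0},
    {"tx": -0.006,"ty": -0.006,"tz": 0,"spin": 0,"grip": 0},
    {"tx": -0.007,"ty": -0.004,"tz": 0,"spin": 0,"grip": 0},
    {"tx": -0.007,"ty": -0.002,"tz": 0,"spin": 0,"grip": 0},
  ],
)

```text
clock: 29.72
position: [0.5791, -0.0163, 0.1382]
tool_rot: [-180.0, 0.0, -147.2]
force: [-0.6, -0.7, -1.7]
opening: 0.0169
grip_force: 98.9
```

Emit:
servo_tool(
  deltas=[
    {"tx": -0.008,"ty": 0,"tz": 0,"spin": 0,"grip": 0},
    {"tx": -0.008,"ty": 0.002,"tz": 0,"spin": 0,"grip": 0},
    {"tx": -0.006,"ty": 0.004,"tz": 0,"spin": 0,"grip": 0},
    {"tx": -0.006,"ty": 0.005,"tz": 0,"spin": 0,"grip": 0},
    {"tx": 0,"ty": 0,"tz": 0,"spin": 0,"grip": 0},
  ],
)

```text
clock: 30.35
position: [0.596, 0.0087, 0.1383]
tool_rot: [-180.0, 0.0, -147.1]
force: [0.1, -1.3, -1.1]
opening: 0.0166
grip_force: 98.9
```

```bash
python3 circle.py 0 10 10 .03 .03; python3 - <<'E'
from h import *
np.set_printoptions(precision=4,suppress=True)
for n in('top','side'):
  c=shot(n,'x_'+n)
  for k in seg(c['color'],lambda h,s,v:((h<14))&(s>120)&(v>70),20,60):
    m=k.reshape(-1,2).mean(0);w=at_z(c,m,.027)
    if np.hypot(w[0]-.566,w[1]-.0115)<.09: print(n,'terra',m.round(),w[:2],cv2.contourArea(k))
E
```

```text
[0.59602926 0.00866254 0.1383306 ] [ 0.14084347 -1.31672257 -1.12732708]
(-4,7)
top terra [302. 267.] [ 0.5199 -0.0249] 245.5
top terra [306. 220.] [ 0.6204 -0.0335] 133.0
top terra [316. 250.] [ 0.5549 -0.0554] 95.5
side terra [339. 267.] [ 0.5408 -0.043 ] 192.0
side terra [306. 269.] [ 0.6192 -0.035 ] 90.0
side terra [356. 274.] [ 0.4999 -0.0217] 65.0
```

Emit:
servo_tool(
  deltas=[
    {"tx": 0,"ty": 0,"tz": -0.01,"spin": 0,"grip": 0},
    {"tx": 0,"ty": 0,"tz": -0.02,"spin": 0,"grip": 0},
    {"tx": 0,"ty": 0,"tz": -0.03,"spin": 0,"grip": 0},
    {"tx": 0,"ty": 0,"tz": -0.03,"spin": 0,"grip": 0},
    {"tx": 0,"ty": 0,"tz": -0.03,"spin": 0,"grip": 0},
    {"tx": 0.013,"ty": -0.035,"tz": 0,"spin": 0,"grip": 0},
    {"tx": 0.013,"ty": -0.035,"tz": 0,"spin": 0,"grip": 0},
    {"tx": 0.013,"ty": -0.035,"tz": 0,"spin": 0,"grip": 0},
    {"tx": 0.013,"ty": -0.035,"tz": 0,"spin": 0,"grip": 0},
    {"tx": 0.013,"ty": -0.035,"tz": 0,"spin": 0,"grip": 0},
    {"tx": 0.013,"ty": -0.035,"tz": 0,"spin": 0,"grip": 0},
    {"tx": 0,"ty": 0,"tz": 0,"spin": 0,"grip": 0},
  ],
)

```text
clock: 31.95
position: [0.644, -0.2134, 0.2584]
tool_rot: [-180.0, -0.0, -147.4]
force: [-0.5, 0.5, -1.9]
opening: 0.0168
grip_force: 99.1
```

```bash
python3 - <<'E'
from h import *
np.set_printoptions(precision=4,suppress=True)
c=shot('top');a=cv2.resize(c['color'][150:350,210:440,::-1],(460,400),interpolation=cv2.INTER_CUBIC)
d=shot('side');b=cv2.resize(d['color'][150:350,210:400,::-1],(340,358))
o=np.zeros((400,800,3),np.uint8);o[:,:460]=a;o[:358,460:]=b;cv2.imwrite('pics/m3.png',o)
go((.6472,-.2375,.258))
E
```

```text
pos [ 0.6439 -0.2112  0.2585] rot [ 179.99    0.   -147.26] F [-0.4  0.9 -1.7] open 0.017
tx 0.0115 ty -0.0239 tz 0.0005
```

View pics/m3.png

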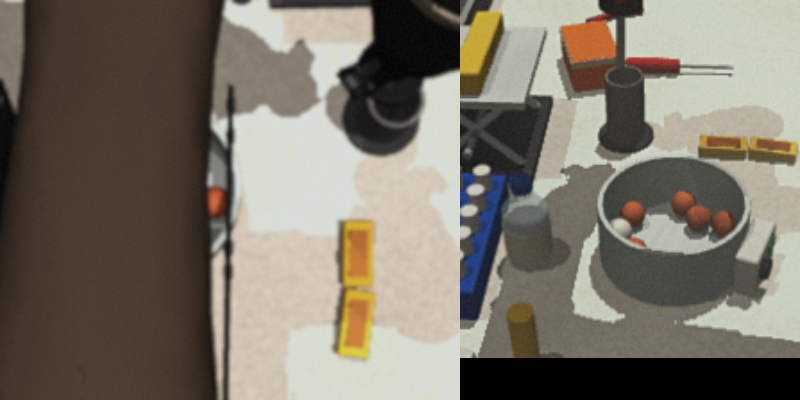

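The arm hides the pot from above. The side view shows five terracotta beads and one white one in new places. The wrist camera can see into the pot from here.

```bash
python3 - <<'E'
from h import *
c=shot('wrist');a=c['color'][:,:,::-1].copy()
T=c
for p in np.load('b0.npy'):
    q=proj(c,(p[0],p[1],.027)); cv2.circle(a,(int(q[0]),int(q[1])),4,(255,0,255),1)
cv2.imwrite('pics/w3.png',a)
E
```

```text
(no output)
```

View pics/w3.png

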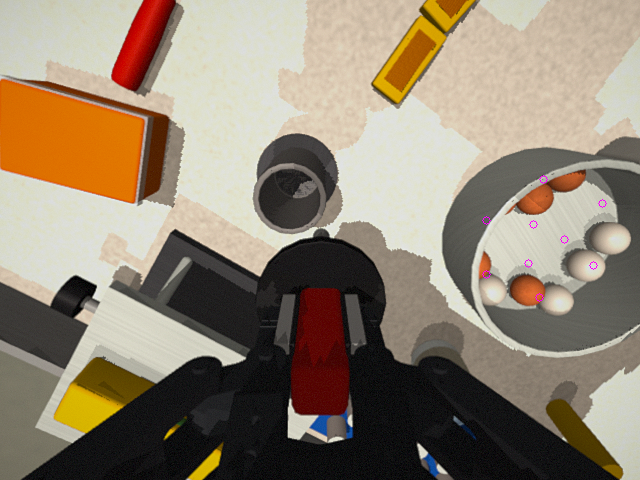

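In the wrist picture none of the beads sits on the old spot (magenta) of its own colour, so they have all been carried round. The stand's mouth is at (293,197). Hang the rod.

```bash
python3 - <<'E'
from h import *
c=env.camera('wrist');print(at_z(c,(293,197),.11))
c=env.camera('side')
for z in (.14,.17,.2,.23): # stem along expected vertical
    p=env.read_state()['position'];q=proj(c,(p[0],p[1],z));r=int(round(q[1]));g=c['color'][r,int(q[0])-14:int(q[0])+15].astype(int).sum(1);print(z,q.round(1),int(q[0])-14+np.where(g<330)[0])
go((.647,-.2385,.258))
E
```

```text
[ 0.64369428 -0.23678752  0.11      ]
0.14 [300.2 187.9] [286 287 288 289 290 291 292 293 294 295 296 297 298 299 300 301 302 303
 304 305 306 307 308 309 310 311 312 313 314]
0.17 [299.9 177.6] [297 298 299 300 301]
0.2 [299.6 167.1] [297 298 299 300 301]
0.23 [299.2 156.2] [290 291 292 293 294 295 296 297 298 299 300 301 302 303 304 305 306 307
 308 309 310 311]
pos [ 0.6441 -0.2101  0.2588] rot [-1.7999e+02  3.0000e-02 -1.4714e+02] F [-0.7  0.7 -0.4] open 0.0171
tx 0.0130 ty -0.0255 tz 0.0008
```

Emit:
servo_tool(
  deltas=[
    {"tx": 0.013,"ty": -0.025,"tz": 0,"spin": 0,"grip": 0},
    {"tx": 0,"ty": 0,"tz": 0,"spin": 0,"grip": 0},
    {"tx": 0,"ty": 0,"tz": 0.02,"spin": 0,"grip": 0},
    {"tx": 0,"ty": 0,"tz": 0.03,"spin": 0,"grip": 0},
    {"tx": 0,"ty": 0,"tz": 0.03,"spin": 0,"grip": 0},
    {"tx": 0,"ty": 0,"tz": 0.02,"spin": 0,"grip": 0},
    {"tx": 0,"ty": 0,"tz": 0.015,"spin": 0,"grip": 0},
    {"tx": 0,"ty": 0,"tz": 0.005,"spin": 0,"grip": 0},
    {"tx": 0,"ty": 0,"tz": 0.004,"spin": 0,"grip": 0},
    {"tx": 0,"ty": 0,"tz": 0,"spin": 0,"grip": 0},
  ],
)

```text
clock: 33.45
position: [0.6471, -0.2388, 0.1347]
tool_rot: [-180.0, 0.0, -147.2]
force: [0.3, 0.9, -0.6]
opening: 0.0166
grip_force: 99.0
```

Emit:
servo_tool(
  deltas=[
    {"tx": 0,"ty": 0,"tz": 0.003,"spin": 0,"grip": 0},
    {"tx": 0,"ty": 0,"tz": 0.002,"spin": 0,"grip": 0},
    {"tx": 0,"ty": 0,"tz": 0,"spin": 0,"grip": 0},
    {"tx": 0,"ty": 0,"tz": 0,"spin": 0,"grip": 1},
    {"tx": 0,"ty": 0,"tz": 0,"spin": 0,"grip": 1},
    {"tx": 0,"ty": 0,"tz": 0,"spin": 0,"grip": 1},
    {"tx": 0,"ty": 0,"tz": 0,"spin": 0,"grip": 1},
    {"tx": 0,"ty": 0,"tz": 0,"spin": 0,"grip": 1},
    {"tx": 0,"ty": 0,"tz": -0.03,"spin": 0,"grip": 1},
    {"tx": 0,"ty": 0,"tz": -0.05,"spin": 0,"grip": 1},
    {"tx": 0,"ty": 0,"tz": -0.04,"spin": 0,"grip": 1},
    {"tx": 0,"ty": 0,"tz": 0,"spin": 0,"grip": 1},
  ],
)

```text
clock: 34.95
position: [0.6486, -0.2393, 0.2539]
tool_rot: [-179.7, 0.3, -147.2]
force: [0.0, -0.7, -0.8]
opening: 0.0854
grip_force: 0.0
```

```bash
python3 - <<'E'
from h import *
print(env.read_state()['position'])
c=shot('wrist')
for k in seg(c['color'],lambda h,s,v:((h<8)|(h>172))&(s>140)&(v>110),3,60):
    w=world(c,k,.178)*1000;r=cv2.minAreaRect(w.astype(np.float32));print(k.reshape(-1,2).mean(0),r)
for n in('top','side','wrist'):
    c=shot(n);print(n);moulds(c)
E
```

```text
[ 0.64858719 -0.2393427   0.25386502]
[170.24074074  48.56481481] ((600.1563110351562, -364.1518859863281), (11.704206466674805, 51.622013092041016), 89.96522521972656)
[321.28421053 247.72631579] ((649.0013427734375, -239.58981323242188), (17.035667419433594, 16.452302932739258), 32.254085540771484)
top
yel [388. 294.] ctr [ 461.4 -204.8] size [ 35.6 140.6] longdir 175.5
yel [186. 167.] ctr [741.2 224.4] size [31.2 30.2] longdir 0.8
side
yel [219. 174.] ctr [ 922.2 -478.5] size [ 49.9 212.4] longdir 90.1
yel [281. 172.] ctr [ 727.5 -487.9] size [ 82.4 127.2] longdir 107.9
yel [385. 231.] ctr [ 424.6 -201. ] size [33.4 68. ] longdir 171.1
yel [357. 229.] ctr [ 496.8 -205.3] size [69.5 30.4] longdir 2.7
yel [243. 324.] ctr [741.2 139.4] size [29.9 32.2] longdir 99.0
wrist
yel [554. 307.] ctr [615.8  46.6] size [33.  38.1] longdir 103.2
yel [567. 217.] ctr [534.7 -14.1] size [22.  32.9] longdir 167.1
yel [599. 198.] ctr [503.5  -2.8] size [13.4 31.5] longdir 141.2
yel [153. 122.] ctr [ 675.7 -406.9] size [ 5.8 57. ] longdir 107.1
yel [512. 282.] ctr [617.8 -12. ] size [21.4  6. ] longdir 25.2
```

```bash
python3 -c "
from h import *
go((.50,-.205,.22),2)"
```

```text
pos [ 0.6462 -0.2386  0.248 ] rot [ 1.7991e+02 -7.0000e-02 -1.4719e+02] F [ 0.1 -0.4 -0.4] open 0.0851
tx 0.1047 ty 0.1075 tz 0.0280 spin 0.5378
```

Emit:
servo_tool(
  deltas=[
    {"tx": 0.015,"ty": 0.015,"tz": 0,"spin": 0,"grip": 1},
    {"tx": 0.025,"ty": 0.025,"tz": 0,"spin": 0,"grip": 1},
    {"tx": 0.03,"ty": 0.03,"tz": 0,"spin": 0,"grip": 1},
    {"tx": 0.025,"ty": 0.025,"tz": 0.01,"spin": 0,"grip": 1},
    {"tx": 0.01,"ty": 0.0125,"tz": 0.018,"spin": 0,"grip": 1},
    {"tx": 0,"ty": 0,"tz": 0,"spin": 0.18,"grip": 1},
    {"tx": 0,"ty": 0,"tz": 0,"spin": 0.18,"grip": 1},
    {"tx": 0,"ty": 0,"tz": 0,"spin": 0.178,"grip": 1},
    {"tx": 0,"ty": 0,"tz": 0,"spin": 0,"grip": 1},
    {"tx": 0,"ty": 0,"tz": 0,"spin": 0,"grip": 1},
  ],
)

```text
clock: 36.4
position: [0.5001, -0.2054, 0.2207]
tool_rot: [180.0, -0.1, -177.8]
force: [-0.1, -0.1, 0.9]
opening: 0.0852
grip_force: 0.0
```

```bash
python3 - <<'E'
from h import *
print(env.read_state()['position'],env.read_state()['tool_rot'])
c=shot('wrist','w4')
# amber inlays on the top face are separate blobs
for k in seg(c['color'],lambda h,s,v:(h>=6)&(h<17)&(s>140)&(v>70),8,300):
    r=cv2.minAreaRect((world(c,k,.018)*1000).astype(np.float32));print('amber',k.reshape(-1,2).mean(0).round(),r)
moulds(c,mx=1e5)
for r in env.tip_of('wrist','mould0')[:3]: print(r['conf'],r['centre'],at_z(c,r['centre'],0))
E
```

```text
[ 0.50005586 -0.20537185  0.22071377] [ 1.79993311e+02 -6.52810503e-02 -1.77782315e+02]
amber [ 98. 362.] ((687.8541870117188, -436.5183410644531), (22.936952590942383, 143.06141662597656), 17.059946060180664)
amber [326. 114.] ((427.0444030761719, -203.87132263183594), (18.737253189086914, 48.851051330566406), 81.02156829833984)
amber [318. 198.] ((499.9995422363281, -207.8997039794922), (18.56572914123535, 48.39875793457031), 87.15843200683594)
amber [ 96. 385.] ((721.428466796875, -438.960693359375), (20.447566986083984, 88.73230743408203), 17.500642776489258)
amber [562. 326.] ((625.3804321289062, 48.877349853515625), (28.355043411254883, 28.83797264099121), 75.29346466064453)
amber [491. 328.] ((630.9150390625, -23.296091079711914), (30.510316848754883, 26.838729858398438), 37.4576301574707)
amber [515. 250.] ((544.3545532226562, -15.47378158569336), (16.63558006286621, 30.46158790588379), 51.7606315612793)
yel [325. 113.] ctr [ 427.2 -204.2] size [31.5 69.5] longdir 171.1
yel [317. 196.] ctr [ 499.3 -208.2] size [31.6 69. ] longdir 177.4
yel [ 96. 385.] ctr [ 721.1 -439.1] size [20.1 88.7] longdir 107.1
yel [ 37. 395.] ctr [ 733.8 -508.8] size [ 7.8 33.9] longdir 121.4
yel [522. 240.] ctr [534.  -11.1] size [10.4  8.2] longdir 48.6
0.69 [316.2, 193.2] [ 0.49963239 -0.20949888  0.        ]
0.66 [325.5, 114.0] [ 0.42655214 -0.20371278  0.        ]
0.18 [107.1, 252.2] [ 5.68904242e-01 -4.19000233e-01 -5.55111512e-17]
```

View pics/w4.png

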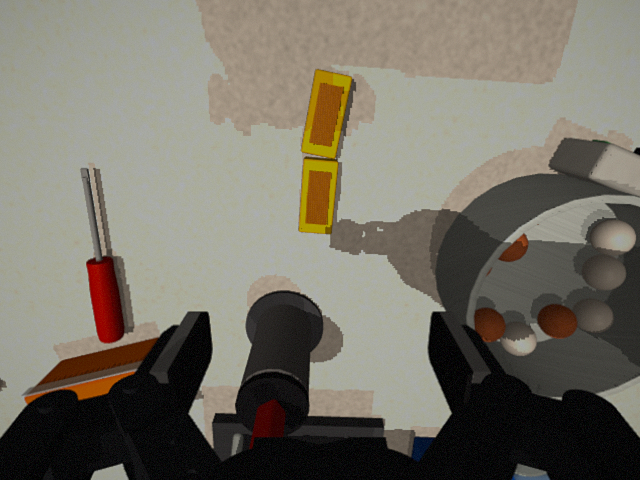

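Mould A is at (318,196), i.e. (0.4995,-0.208) at 177.3°. Mould B is at (326,113), i.e. (0.427,-0.204) at 171°. Picking A.

Emit:
servo_tool(
  deltas=[
    {"tx": 0,"ty": -0.0025,"tz": 0.02,"spin": 0.085,"grip": 1},
    {"tx": 0,"ty": 0,"tz": 0.04,"spin": 0,"grip": 1},
    {"tx": 0,"ty": 0,"tz": 0.04,"spin": 0,"grip": 1},
    {"tx": 0,"ty": 0,"tz": 0.04,"spin": 0,"grip": 1},
    {"tx": 0,"ty": 0,"tz": 0.04,"spin": 0,"grip": 1},
    {"tx": 0,"ty": 0,"tz": 0.025,"spin": 0,"grip": 1},
    {"tx": 0,"ty": 0,"tz": 0.0125,"spin": 0,"grip": 1},
    {"tx": 0,"ty": 0,"tz": 0,"spin": 0,"grip": 1},
  ],
)

```text
clock: 37.5
position: [0.5001, -0.2079, 0.0033]
tool_rot: [-180.0, -0.1, 177.2]
force: [1.0, 0.0, -0.8]
opening: 0.0851
grip_force: 0.0
```

Emit:
servo_tool(
  deltas=[
    {"tx": 0,"ty": 0,"tz": 0,"spin": 0,"grip": 0},
    {"tx": 0,"ty": 0,"tz": 0,"spin": 0,"grip": 0},
    {"tx": 0,"ty": 0,"tz": 0,"spin": 0,"grip": 0},
    {"tx": 0,"ty": 0,"tz": 0,"spin": 0,"grip": 0},
    {"tx": 0,"ty": 0,"tz": 0,"spin": 0,"grip": 0},
    {"tx": 0,"ty": 0,"tz": -0.02,"spin": 0,"grip": 0},
    {"tx": 0,"ty": 0,"tz": -0.04,"spin": 0,"grip": 0},
    {"tx": 0,"ty": 0,"tz": -0.04,"spin": 0,"grip": 0},
    {"tx": 0,"ty": 0,"tz": -0.04,"spin": 0,"grip": 0},
    {"tx": 0,"ty": 0,"tz": 0,"spin": 0,"grip": 0},
  ],
  grip_force=40,
)

```text
clock: 38.75
position: [0.5025, -0.2082, 0.1475]
tool_rot: [-180.0, 0.4, 177.2]
force: [-0.4, -0.0, -0.3]
opening: 0.0307
grip_force: 39.8
```

```bash
python3 - <<'E'
from h import *
go((.603,.0115,.14))
c=shot('wrist','w5')
B=[]
for nm,f in (('t',lambda h,s,v:(h<14)&(s>120)&(v>60)),):
  for k in seg(c['color'],f,20,80):
    m=k.reshape(-1,2).mean(0);w=at_z(c,m,.027)
    if np.hypot(w[0]-.566,w[1]-.0115)<.09: print(nm,m.round(),w[:2].round(4))
E
```

```text
pos [ 0.5025 -0.2082  0.1475] rot [-179.97    0.4   177.15] F [-0.4 -0.  -0.3] open 0.0307
tx -0.0895 ty 0.2244 tz 0.0075 
t [551. 355.] [ 0.6231 -0.0278]
t [628. 348.] [0.6191 0.0324]
t [584. 267.] [ 0.5455 -0.015 ]
```

Emit:
servo_tool(
  deltas=[
    {"tx": -0.005,"ty": 0.025,"tz": 0,"spin": 0,"grip": 0},
    {"tx": -0.01,"ty": 0.04,"tz": 0,"spin": 0,"grip": 0},
    {"tx": -0.015,"ty": 0.04,"tz": 0,"spin": 0,"grip": 0},
    {"tx": -0.02,"ty": 0.04,"tz": 0,"spin": 0,"grip": 0},
    {"tx": -0.02,"ty": 0.04,"tz": 0,"spin": 0,"grip": 0},
    {"tx": -0.018,"ty": 0.03,"tz": 0,"spin": 0,"grip": 0},
    {"tx": 0,"ty": 0.009,"tz": 0,"spin": 0,"grip": 0},
    {"tx": 0,"ty": 0,"tz": 0,"spin": 0,"grip": 0},
    {"tx": 0,"ty": 0,"tz": 0.02,"spin": 0,"grip": 0},
    {"tx": 0,"ty": 0,"tz": 0.02,"spin": 0,"grip": 0},
    {"tx": 0,"ty": 0,"tz": 0.02,"spin": 0,"grip": 0},
    {"tx": 0,"ty": 0,"tz": 0,"spin": 0,"grip": 0},
  ],
)

```text
clock: 40.3
position: [0.5977, 0.01, 0.0822]
tool_rot: [-179.9, -0.2, 177.0]
force: [-0.1, -0.6, -0.0]
opening: 0.0309
grip_force: 39.8
```

```bash
python3 - <<'E'
from h import *
go((.603,.0115,.055))
E
```

```text
pos [0.5977 0.01   0.0822] rot [-179.94   -0.21  177.05] F [-0.1 -0.6 -0. ] open 0.0309
tx -0.0052 ty 0.0017 tz 0.0272
```

Emit:
servo_tool(
  deltas=[
    {"tx": -0.005,"ty": 0.002,"tz": 0.01,"spin": 0,"grip": 0},
    {"tx": 0,"ty": 0,"tz": 0.01,"spin": 0,"grip": 0},
    {"tx": 0,"ty": 0,"tz": 0.005,"spin": 0,"grip": 0},
    {"tx": 0,"ty": 0,"tz": 0,"spin": 0,"grip": 0},
  ],
)

```text
clock: 40.8
position: [0.6043, 0.0131, 0.0584]
tool_rot: [-180.0, -0.0, 177.1]
force: [0.8, -0.1, -0.2]
opening: 0.031
grip_force: 39.8
```

Emit:
servo_tool(
  deltas=[
    {"tx": 0,"ty": 0,"tz": 0.004,"spin": 0,"grip": 0},
    {"tx": 0,"ty": 0,"tz": 0.003,"spin": 0,"grip": 0},
    {"tx": 0,"ty": 0,"tz": 0,"spin": 0,"grip": 0},
    {"tx": 0,"ty": 0,"tz": 0,"spin": 0,"grip": 0.5},
    {"tx": 0,"ty": 0,"tz": 0,"spin": 0,"grip": 0.65},
    {"tx": 0,"ty": 0,"tz": 0,"spin": 0,"grip": 0.65},
    {"tx": 0,"ty": 0,"tz": 0,"spin": 0,"grip": 0.65},
    {"tx": 0,"ty": 0,"tz": -0.02,"spin": 0,"grip": 0.65},
    {"tx": 0,"ty": 0,"tz": -0.03,"spin": 0,"grip": 0.65},
    {"tx": 0,"ty": 0,"tz": -0.03,"spin": 0,"grip": 0.65},
    {"tx": 0,"ty": 0,"tz": -0.03,"spin": 0,"grip": 1},
    {"tx": 0,"ty": 0,"tz": 0,"spin": 0,"grip": 1},
  ],
)

```text
clock: 42.3
position: [0.6062, 0.0135, 0.1647]
tool_rot: [179.9, 0.3, 177.1]
force: [-0.4, -0.5, 0.1]
opening: 0.0852
grip_force: 0.0
```

```bash
python3 - <<'E'
from h import *
c=shot('wrist','w6');go((.427,-.204,.2),171)
c=shot('side','s6');moulds(c,z=.06)
E
```

```text
pos [0.6052 0.0133 0.163 ] rot [1.7994e+02 1.3000e-01 1.7712e+02] F [-0.5 -0.2 -0.6] open 0.0855
tx 0.1670 ty -0.2260 tz -0.0370 spin 0.1069
yel [219. 174.] ctr [ 901.8 -406.7] size [ 47.4 205.5] longdir 90.6
yel [279. 173.] ctr [ 722.3 -416.4] size [ 68.6 120.6] longdir 107.2
yel [313. 275.] ctr [599.1  28.1] size [44.4 97.8] longdir 131.8
yel [384. 231.] ctr [ 430.9 -146.2] size [32.4 63.2] longdir 174.3
yel [243. 325.] ctr [730.  177.7] size [28.9 26.8] longdir 3.3
```

View pics/w6.png

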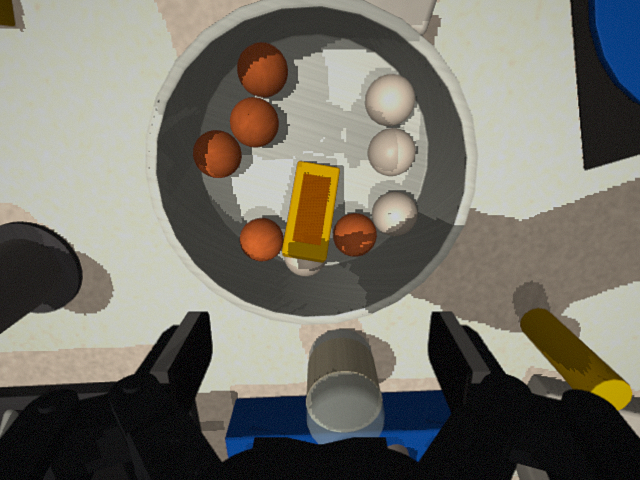

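Mould A lies in the bath at (313,210), one end on beads and well below the rim. All nine beads are visible. Now mould B.

Emit:
servo_tool(
  deltas=[
    {"tx": 0.02,"ty": -0.028,"tz": -0.02,"spin": 0,"grip": 1},
    {"tx": 0.027,"ty": -0.036,"tz": -0.017,"spin": 0,"grip": 1},
    {"tx": 0.03,"ty": -0.04,"tz": 0,"spin": 0,"grip": 1},
    {"tx": 0.03,"ty": -0.04,"tz": 0,"spin": 0,"grip": 1},
    {"tx": 0.03,"ty": -0.04,"tz": 0,"spin": 0,"grip": 1},
    {"tx": 0.02,"ty": -0.028,"tz": 0,"spin": 0,"grip": 1},
    {"tx": 0.01,"ty": -0.014,"tz": 0,"spin": 0.107,"grip": 1},
    {"tx": 0,"ty": 0,"tz": 0,"spin": 0,"grip": 1},
    {"tx": 0,"ty": 0,"tz": 0,"spin": 0,"grip": 1},
  ],
)

```text
clock: 43.52
position: [0.4265, -0.2039, 0.1983]
tool_rot: [-180.0, -0.1, 171.1]
force: [-0.0, 0.5, -0.3]
opening: 0.0854
grip_force: 0.0
```

```bash
python3 - <<'E'
from h import *
c=shot('wrist')
moulds(c,mx=1e5)
go((.427,-.204,.003),171)
c=shot('top');moulds(c)
E
```

```text
yel [583. 355.] ctr [617.   35.2] size [103.   57.4] longdir 5.2
yel [320. 202.] ctr [ 426.2 -204.1] size [31.3 68.5] longdir 171.1
yel [527. 374.] ctr [634.3 -23.4] size [33.6 21.6] longdir 43.7
pos [ 0.4267 -0.2038  0.1983] rot [-1.800e+02 -5.000e-02  1.711e+02] F [-0.8 -0.5  0.2] open 0.0854
tx -0.0003 ty -0.0002 tz 0.1953 spin 0.0017
yel [286. 229.] ctr [601.1  10.9] size [37.8 69.7] longdir 167.9
yel [186. 167.] ctr [741.3 225.5] size [30. 29.] longdir 44.4
```

Emit:
servo_tool(
  deltas=[
    {"tx": 0,"ty": 0,"tz": 0.03,"spin": 0,"grip": 1},
    {"tx": 0,"ty": 0,"tz": 0.04,"spin": 0,"grip": 1},
    {"tx": 0,"ty": 0,"tz": 0.04,"spin": 0,"grip": 1},
    {"tx": 0,"ty": 0,"tz": 0.04,"spin": 0,"grip": 1},
    {"tx": 0,"ty": 0,"tz": 0.03,"spin": 0,"grip": 1},
    {"tx": 0,"ty": 0,"tz": 0.015,"spin": 0,"grip": 1},
    {"tx": 0,"ty": 0,"tz": 0,"spin": 0,"grip": 1},
  ],
)

```text
clock: 44.5
position: [0.426, -0.2037, 0.0026]
tool_rot: [-180.0, -0.2, 171.1]
force: [-0.2, 0.5, 0.6]
opening: 0.085
grip_force: 0.0
```

Emit:
servo_tool(
  deltas=[
    {"tx": 0,"ty": 0,"tz": 0,"spin": 0,"grip": 0},
    {"tx": 0,"ty": 0,"tz": 0,"spin": 0,"grip": 0},
    {"tx": 0,"ty": 0,"tz": 0,"spin": 0,"grip": 0},
    {"tx": 0,"ty": 0,"tz": 0,"spin": 0,"grip": 0},
    {"tx": 0,"ty": 0,"tz": 0,"spin": 0,"grip": 0},
    {"tx": 0,"ty": 0,"tz": -0.02,"spin": 0,"grip": 0},
    {"tx": 0,"ty": 0,"tz": -0.04,"spin": 0,"grip": 0},
    {"tx": 0,"ty": 0,"tz": -0.04,"spin": 0,"grip": 0},
    {"tx": 0,"ty": 0,"tz": -0.04,"spin": 0,"grip": 0},
    {"tx": 0,"ty": 0,"tz": 0,"spin": 0,"grip": 0},
    {"tx": 0,"ty": 0,"tz": 0,"spin": 0,"grip": 0},
  ],
)

```text
clock: 45.88
position: [0.4261, -0.204, 0.1438]
tool_rot: [180.0, 0.0, 171.0]
force: [0.0, 0.3, -0.5]
opening: 0.0308
grip_force: 40.0
```

```bash
python3 - <<'E'
from h import *
go((.532,.0135,.14),177)
E
```

```text
pos [ 0.4261 -0.204   0.1438] rot [1.7997e+02 3.0000e-02 1.7098e+02] F [ 0.   0.3 -0.5] open 0.0308
tx -0.0704 ty 0.2314 tz 0.0038 spin -0.1051
```

Emit:
servo_tool(
  deltas=[
    {"tx": -0.007,"ty": 0.025,"tz": 0,"spin": 0,"grip": 0},
    {"tx": -0.012,"ty": 0.04,"tz": 0,"spin": 0,"grip": 0},
    {"tx": -0.012,"ty": 0.04,"tz": 0,"spin": 0,"grip": 0},
    {"tx": -0.012,"ty": 0.04,"tz": 0,"spin": 0,"grip": 0},
    {"tx": -0.012,"ty": 0.04,"tz": 0,"spin": 0,"grip": 0},
    {"tx": -0.008,"ty": 0.03,"tz": 0,"spin": 0,"grip": 0},
    {"tx": -0.003,"ty": 0.0165,"tz": 0,"spin": 0,"grip": 0},
    {"tx": 0,"ty": 0,"tz": 0,"spin": -0.105,"grip": 0},
    {"tx": 0,"ty": 0,"tz": 0.02,"spin": 0,"grip": 0},
    {"tx": 0,"ty": 0,"tz": 0.03,"spin": 0,"grip": 0},
    {"tx": 0,"ty": 0,"tz": 0.02,"spin": 0,"grip": 0},
    {"tx": 0,"ty": 0,"tz": 0,"spin": 0,"grip": 0},
  ],
)

```text
clock: 47.38
position: [0.5261, 0.0132, 0.0718]
tool_rot: [-179.9, -0.3, 177.0]
force: [-0.2, 0.1, 0.5]
opening: 0.031
grip_force: 40.0
```

Emit:
servo_tool(
  deltas=[
    {"tx": 0,"ty": 0,"tz": 0.01,"spin": 0,"grip": 0},
    {"tx": 0,"ty": 0,"tz": 0.01,"spin": 0,"grip": 0},
    {"tx": 0,"ty": 0,"tz": 0.004,"spin": 0,"grip": 0},
    {"tx": 0,"ty": 0,"tz": 0,"spin": 0,"grip": 0},
  ],
)

```text
clock: 47.88
position: [0.5278, 0.0141, 0.0496]
tool_rot: [-180.0, -0.0, 177.0]
force: [-0.4, -0.4, 0.2]
opening: 0.0308
grip_force: 40.0
```

Emit:
servo_tool(
  deltas=[
    {"tx": 0,"ty": 0,"tz": 0,"spin": 0,"grip": 0.5},
    {"tx": 0,"ty": 0,"tz": 0,"spin": 0,"grip": 0.65},
    {"tx": 0,"ty": 0,"tz": 0,"spin": 0,"grip": 0.65},
    {"tx": 0,"ty": 0,"tz": 0,"spin": 0,"grip": 0.65},
    {"tx": 0,"ty": 0,"tz": -0.02,"spin": 0,"grip": 0.65},
    {"tx": 0,"ty": 0,"tz": -0.03,"spin": 0,"grip": 0.65},
    {"tx": 0,"ty": 0,"tz": -0.04,"spin": 0,"grip": 0.65},
    {"tx": 0,"ty": 0,"tz": -0.04,"spin": 0,"grip": 1},
    {"tx": 0,"ty": 0,"tz": -0.04,"spin": 0,"grip": 1},
    {"tx": 0,"ty": 0,"tz": -0.03,"spin": 0,"grip": 1},
    {"tx": 0,"ty": 0,"tz": 0,"spin": 0,"grip": 1},
  ],
)

```text
clock: 49.25
position: [0.5292, 0.0145, 0.2525]
tool_rot: [179.9, 0.3, 177.0]
force: [-0.5, 0.1, -0.2]
opening: 0.0853
grip_force: 0.0
```

```bash
python3 - <<'E'
from h import *
c=shot('wrist','w7')
c=env.camera('top')
for n in('top','wrist'):
  c=env.camera(n)
  for k in seg(c['color'],BLUE,2,1500): print(n,circ(world(c,cv2.convexHull(k),.010)))
# pot rim refinement from wrist view: bright rim circle
go((.4494,.3014,.20))
E
```

```text
top (array([0.85087939, 0.03370971]), np.float64(0.10793794596233422))
wrist (array([0.45615944, 0.29136582]), np.float64(0.09177256504751981))
pos [0.5273 0.014  0.2488] rot [-1.7998e+02 -1.0000e-01  1.7700e+02] F [-0.8  1.  -1.4] open 0.0855
tx 0.0929 ty 0.2829 tz 0.0488
```

View pics/w7.png

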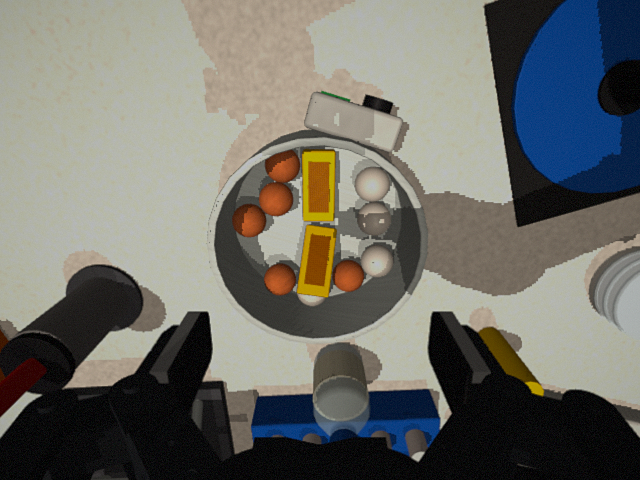

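Both moulds lie in the bath, at (319,187) and (317,260), with all nine beads around them. The lid on the mat is at about (620,95). I'll refine the pot's centre before fetching it.

```bash
cat > rim.py <<'E'
from h import *
from scipy.optimize import minimize
def rim(c):
    g=cv2.GaussianBlur(cv2.cvtColor(c['color'],cv2.COLOR_RGB2GRAY),(3,3),0).astype(np.float32)
    T=np.array(c["camera_from_world"]);th=np.linspace(0,2*np.pi,240)
    def m(x,y,r):
        P=np.c_[x+r*np.cos(th),y+r*np.sin(th),np.full(240,.09)]
        q=cv2.projectPoints(P,cv2.Rodrigues(T[:3,:3])[0],T[:3,3],np.array(c["mtx"]),np.array(c["dist"]))[0][:,0].astype(np.float32)
        return cv2.remap(g,q[:,:1],q[:,1:],1)[:,0]
    f=lambda p:np.median(m(*p,.0915)-m(*p,.085))+np.mean(np.abs(m(*p,.0915)-m(*p,.0855))>25)*40-.5*m(*p,.0915).std()
    return max((f((x,y)),x,y) for x in np.arange(.558,.576,.0005) for y in np.arange(.004,.020,.0005))
if __name__=="__main__":
    for n in('wrist','wrist','top','side'): print(n,rim(env.camera(n)))
E
python3 rim.py
```

```text
wrist (np.float64(135.56288623809814), np.float64(0.5654999999999992), np.float64(0.009000000000000005))
wrist (np.float64(135.4515136082967), np.float64(0.5649999999999993), np.float64(0.009000000000000005))
top (np.float64(45.74053382873535), np.float64(0.5664999999999991), np.float64(0.010500000000000006))
side (np.float64(96.47176551818848), np.float64(0.5634999999999994), np.float64(0.011500000000000007))
```

Emit:
servo_tool(
  deltas=[
    {"tx": 0.008,"ty": 0.025,"tz": 0,"spin": 0,"grip": 1},
    {"tx": 0.013,"ty": 0.04,"tz": 0,"spin": 0,"grip": 1},
    {"tx": 0.013,"ty": 0.04,"tz": 0,"spin": 0,"grip": 1},
    {"tx": 0.013,"ty": 0.04,"tz": 0,"spin": 0,"grip": 1},
    {"tx": 0.013,"ty": 0.04,"tz": 0,"spin": 0,"grip": 1},
    {"tx": 0.013,"ty": 0.04,"tz": 0,"spin": 0,"grip": 1},
    {"tx": 0.013,"ty": 0.035,"tz": 0.02,"spin": 0,"grip": 1},
    {"tx": 0.007,"ty": 0.023,"tz": 0.02,"spin": 0,"grip": 1},
    {"tx": 0,"ty": 0,"tz": 0,"spin": 0,"grip": 1},
    {"tx": 0,"ty": 0,"tz": 0,"spin": 0,"grip": 1},
  ],
)

```text
clock: 50.9
position: [0.45, 0.3014, 0.2099]
tool_rot: [-180.0, 0.0, 177.0]
force: [-0.5, -0.7, 0.7]
opening: 0.0854
grip_force: 0.0
```

```bash
python3 - <<'E'
from h import *
from rim import rim
c=env.camera('wrist')
for k in seg(c['color'],BLUE,1,1500): print(circ(world(c,cv2.convexHull(k),.010)))
for k in seg(c['color'],BLUE,1,1500):
    k=cv2.convexHull(k).reshape(-1,2);print(k.min(0),k.max(0))
go((.4494,.3014,.0204))
c=env.camera('top');print('top',rim(c))
for k in seg(c['color'],BLUE,2,1500): print('top',circ(world(c,cv2.convexHull(k),.010)))
E
```

```text
(array([0.45025991, 0.30124387]), np.float64(0.09935083567114317))
[212  82] [429 296]
pos [0.4502 0.3013 0.2103] rot [1.7999e+02 3.0000e-02 1.7700e+02] F [ 0.2 -0.  -0.3] open 0.0854
tx 0.0008 ty 0.0001 tz 0.1899 
top (np.float64(104.7251410484314), np.float64(0.5649999999999993), np.float64(0.009500000000000005))
top (array([0.44964899, 0.30166903]), np.float64(0.09871256681941173))
top (array([0.84904146, 0.03465906]), np.float64(0.10899027486003258))
```

Emit:
servo_tool(
  deltas=[
    {"tx": 0,"ty": 0,"tz": 0.03,"spin": 0,"grip": 1},
    {"tx": 0,"ty": 0,"tz": 0.04,"spin": 0,"grip": 1},
    {"tx": 0,"ty": 0,"tz": 0.04,"spin": 0,"grip": 1},
    {"tx": 0,"ty": 0,"tz": 0.04,"spin": 0,"grip": 1},
    {"tx": 0,"ty": 0,"tz": 0.03,"spin": 0,"grip": 1},
    {"tx": 0,"ty": 0,"tz": 0.009,"spin": 0,"grip": 1},
    {"tx": 0,"ty": 0,"tz": 0,"spin": 0,"grip": 0},
    {"tx": 0,"ty": 0,"tz": 0,"spin": 0,"grip": 0},
    {"tx": 0,"ty": 0,"tz": 0,"spin": 0,"grip": 0},
    {"tx": 0,"ty": 0,"tz": 0,"spin": 0,"grip": 0},
    {"tx": 0,"ty": 0,"tz": 0,"spin": 0,"grip": 0},
    {"tx": 0,"ty": 0,"tz": 0,"spin": 0,"grip": 0},
  ],
  grip_force=50,
)

```text
clock: 52.5
position: [0.4504, 0.3022, 0.0221]
tool_rot: [179.9, 0.1, 177.0]
force: [-1.1, -0.3, 5.6]
opening: 0.0267
grip_force: 48.8
```

Emit:
servo_tool(
  deltas=[
    {"tx": 0,"ty": 0,"tz": -0.01,"spin": 0,"grip": 0},
    {"tx": 0,"ty": 0,"tz": -0.03,"spin": 0,"grip": 0},
    {"tx": 0,"ty": 0,"tz": -0.04,"spin": 0,"grip": 0},
    {"tx": 0,"ty": 0,"tz": -0.04,"spin": 0,"grip": 0},
    {"tx": 0,"ty": 0,"tz": -0.04,"spin": 0,"grip": 0},
    {"tx": 0,"ty": 0,"tz": -0.01,"spin": 0,"grip": 0},
    {"tx": 0,"ty": 0,"tz": 0,"spin": 0,"grip": 0},
  ],
)

```text
clock: 53.38
position: [0.4496, 0.3016, 0.1913]
tool_rot: [179.9, 0.0, 177.0]
force: [0.3, 0.4, -3.2]
opening: 0.0265
grip_force: 49.5
```

```bash
python3 - <<'E'
from h import *
go((.565,.010,.19))
E
```

```text
pos [0.4496 0.3016 0.1913] rot [1.7993e+02 2.0000e-02 1.7700e+02] F [ 0.3  0.4 -3.2] open 0.0265
tx -0.1305 ty -0.2852 tz 0.0013
```

Emit:
servo_tool(
  deltas=[
    {"tx": -0.01,"ty": -0.022,"tz": 0,"spin": 0,"grip": 0},
    {"tx": -0.015,"ty": -0.033,"tz": 0,"spin": 0,"grip": 0},
    {"tx": -0.018,"ty": -0.038,"tz": 0,"spin": 0,"grip": 0},
    {"tx": -0.018,"ty": -0.038,"tz": 0,"spin": 0,"grip": 0},
    {"tx": -0.018,"ty": -0.038,"tz": 0,"spin": 0,"grip": 0},
    {"tx": -0.018,"ty": -0.038,"tz": 0,"spin": 0,"grip": 0},
    {"tx": -0.015,"ty": -0.035,"tz": 0,"spin": 0,"grip": 0},
    {"tx": -0.012,"ty": -0.028,"tz": 0,"spin": 0,"grip": 0},
    {"tx": -0.0065,"ty": -0.015,"tz": 0,"spin": 0,"grip": 0},
    {"tx": 0,"ty": 0,"tz": 0,"spin": 0,"grip": 0},
    {"tx": 0,"ty": 0,"tz": 0.02,"spin": 0,"grip": 0},
    {"tx": 0,"ty": 0,"tz": 0,"spin": 0,"grip": 0},
  ],
)

```text
clock: 54.88
position: [0.5637, 0.0106, 0.169]
tool_rot: [-180.0, -0.2, 177.0]
force: [0.6, -0.1, -1.9]
opening: 0.0268
grip_force: 49.7
```

```bash
python3 - <<'E'
from h import *
s=env.read_state();z=s['position'][2]-.0185+.006
for n in('wrist','side'):
    c=env.camera(n)
    for k in seg(c['color'],BLUE,1,1500): print(n,circ(world(c,cv2.convexHull(k),z)))
go((.565,.010,.1085))
E
```

```text
wrist (array([0.56338992, 0.00985031]), np.float64(0.09860933315711101))
pos [0.5651 0.0107 0.1709] rot [-1.7998e+02 -3.0000e-02  1.7706e+02] F [ 0.4  0.4 -2.1] open 0.0269
tx 0.0001 ty -0.0008 tz 0.0624
```

Centred within 2 mm. Lowering.

Emit:
servo_tool(
  deltas=[
    {"tx": 0,"ty": -0.0005,"tz": 0.02,"spin": 0,"grip": 0},
    {"tx": 0,"ty": 0,"tz": 0.02,"spin": 0,"grip": 0},
    {"tx": 0,"ty": 0,"tz": 0.01,"spin": 0,"grip": 0},
    {"tx": 0,"ty": 0,"tz": 0.005,"spin": 0,"grip": 0},
    {"tx": 0,"ty": 0,"tz": 0.004,"spin": 0,"grip": 0},
    {"tx": 0,"ty": 0,"tz": 0,"spin": 0,"grip": 0},
    {"tx": 0,"ty": 0,"tz": 0,"spin": 0,"grip": 0},
  ],
)

```text
clock: 55.85
position: [0.5656, 0.0097, 0.1122]
tool_rot: [180.0, 0.0, 177.0]
force: [-0.1, -0.1, -2.3]
opening: 0.0265
grip_force: 49.7
```

Emit:
servo_tool(
  deltas=[
    {"tx": 0,"ty": 0,"tz": 0.002,"spin": 0,"grip": 0},
    {"tx": 0,"ty": 0,"tz": 0.001,"spin": 0,"grip": 0},
    {"tx": 0,"ty": 0,"tz": 0.001,"spin": 0,"grip": 0},
    {"tx": 0,"ty": 0,"tz": 0,"spin": 0,"grip": 0},
  ],
)

```text
clock: 56.35
position: [0.5653, 0.0097, 0.1091]
tool_rot: [-180.0, 0.0, 177.0]
force: [-5.0, 0.4, 10.5]
opening: 0.0268
grip_force: 51.1
```

Touching the rim (+10 N). Release and rise.

Emit:
servo_tool(
  deltas=[
    {"tx": 0,"ty": 0,"tz": 0,"spin": 0,"grip": 0.5},
    {"tx": 0,"ty": 0,"tz": 0,"spin": 0,"grip": 1},
    {"tx": 0,"ty": 0,"tz": 0,"spin": 0,"grip": 1},
    {"tx": 0,"ty": 0,"tz": 0,"spin": 0,"grip": 1},
    {"tx": 0,"ty": 0,"tz": 0,"spin": 0,"grip": 1},
    {"tx": 0,"ty": 0,"tz": -0.03,"spin": 0,"grip": 1},
    {"tx": 0,"ty": 0,"tz": -0.05,"spin": 0,"grip": 1},
    {"tx": 0,"ty": 0,"tz": -0.04,"spin": 0,"grip": 1},
    {"tx": 0.04,"ty": 0,"tz": 0,"spin": 0,"grip": 1},
    {"tx": 0.04,"ty": 0,"tz": 0,"spin": 0,"grip": 1},
    {"tx": 0.02,"ty": 0,"tz": 0,"spin": 0,"grip": 1},
    {"tx": 0,"ty": 0,"tz": 0,"spin": 0,"grip": 1},
  ],
)

```text
clock: 57.85
position: [0.4649, 0.015, 0.2285]
tool_rot: [180.0, 0.1, 177.1]
force: [-0.4, 0.6, 0.8]
opening: 0.0855
grip_force: 0.0
```

```bash
python3 - <<'E'
from h import *
for n in('wrist','side'):
    c=shot(n,'f_'+n)
    for k in seg(c['color'],BLUE,1,1500): print(n,circ(world(c,cv2.convexHull(k),.096)))
a=cv2.imread('pics/f_wrist.png');b=cv2.imread('pics/f_side.png')
cv2.imwrite('pics/fin.png',np.hstack([cv2.resize(a,(400,300)),cv2.resize(b[100:400,200:600],(400,300))]))
E
```

```text
wrist (array([0.56500927, 0.00881265]), np.float64(0.09913523104878162))
side (array([0.56323984, 0.00920257]), np.float64(0.09799627002882068))
```

View pics/fin.png

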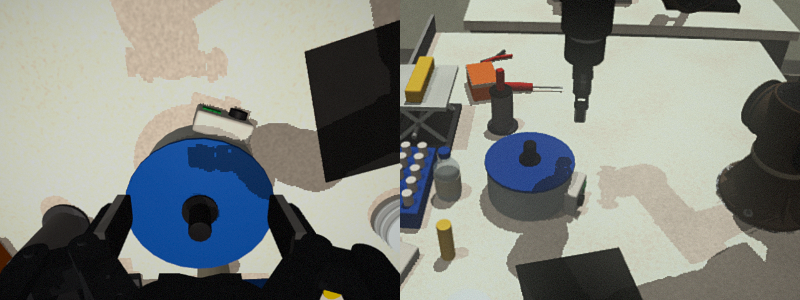

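The lid is flat and centred (side-view centre (530,162)), the rod hangs in its stand, no moulds are left on the bench, and the arm is clear. Handing in.

```bash
python3 -c "
from plant import env
print(env.job_done())"
```

```text
the job is handed in; nothing more can be done
None
```

I handed the job in at about 58 s on the robot's clock. The beads are stirred and all nine are in the bath, the rod hangs in its stand, both yellow moulds are in the bath, and the lid is on flat and centred. The hand-in call gave no verdict.

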